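Slip test of washed tube racks

TASK

Slip-test the three washed tube racks: draw the tester's safety catch fully back, raise the plate by its handle all the way to its stop, and, without touching the racks, wait until you can see which hold and which slide down to the lip. Then take each rack that slid off the raised plate and stand it upright in the deep grey tub, set down rather than dropped. Leave the plate up with any rack that held still standing where it held, since its dwell time runs on, and leave the other things on the bench alone.

Things in the scene. Friction and masses are not known exactly. Their poses are not given: they have to be found in the camera images.
- slip_tester: inclined-plane slip tester, fixed to the bench: white bed about 225 (x) x 345 (y) mm with a hinged steel plate on top and an angle scale on its +y side (the robot's right; up to 165 mm above the bench, 166 mm from the middle). Origin: on the bench under the middle of the bed. Its x axis points from the hinge (the edge far from the robot) to the handle (the edge near the robot), so roughly to the robot; z up
- plate_tilt (a joint): tilt of the plate, rad: 0 flat (as at the start), 0.47 (27 degrees) fully up against its stop. It turns about an axis along the tester's y, 100 mm behind the tester's origin (-x) and 56 mm above the bench; the handle edge, near the robot, rises and the racks' slope falls away from the robot. A friction hinge holds it at any height; raising it at the handle takes about 8 to 14 N. While the catch is shut the plate cannot rise
- plate_top (a point): point on the plate's upper face at the middle of its hinged edge, far from the robot (4 mm above the hinge axis, along the plate's normal). x runs up the plate, y across it, z is the plate's normal. The plate is 200 mm long (x 0 to 200) and 300 mm wide (y -150 to 150), 60 mm above the bench when flat; along the hinged edge a stop lip 6 mm thick, 12 mm high
- plate_handle (a point): middle of the plate's handle, a black round bar 12 mm thick and 110 mm long, across the tester (y), 237 mm from the hinge axis and 31 mm clear of the plate's free edge, on the robot's side, 56 mm above the bench when the plate is flat; its two stems are 100 mm apart. Turns with the plate: x away from the hinge, z normal to the plate
- catch_bolt (a joint): travel of the catch, m: 0 to 0.004 shut (its nose over a lug of the plate), 0.032 fully drawn. It slides towards the tester's -y, against about 3 N of friction, and stays where it is left
- catch_knob (a point): middle of the top of the catch's knob, a black upright grip 16 x 16 mm and 32 mm high, on a flat bolt at the corner of the tester near the robot, on the robot's left (its x 121 mm, y -160 mm when shut), top 110 mm above the bench. It slides to the tester's -y by 32 mm. Axes as the tester's
- rack_a: one of three identical-looking white tube racks: block 60 (x) x 80 (y) x 56 mm, 12 blind holes in the top, on four 6 mm rubber feet; 62 mm high, 0.13 to 0.25 kg. Origin: centre under the feet, z up. Starts on the flat plate in any of 3 places, 60 mm side along the slope (yaw within 0.06 rad), 5 mm or more from its neighbours. On the raised plate it either stays or slides some 90 mm to the lip
- rack_b: one of three identical-looking white tube racks: block 60 (x) x 80 (y) x 56 mm, 12 blind holes in the top, on four 6 mm rubber feet; 62 mm high, 0.13 to 0.25 kg. Origin: centre under the feet, z up. Starts on the flat plate in any of 3 places, 60 mm side along the slope (yaw within 0.06 rad), 5 mm or more from its neighbours. On the raised plate it either stays or slides some 90 mm to the lip
- rack_c: one of three identical-looking white tube racks: block 60 (x) x 80 (y) x 56 mm, 12 blind holes in the top, on four 6 mm rubber feet; 62 mm high, 0.13 to 0.25 kg. Origin: centre under the feet, z up. Starts on the flat plate in any of 3 places, 60 mm side along the slope (yaw within 0.06 rad), 5 mm or more from its neighbours. On the raised plate it either stays or slides some 90 mm to the lip
- repair_tub: deep grey plastic tub, 250 (x) x 150 (y) mm outside, with a rim flange 10 mm wider all round; walls 5 mm thick, 50 mm high, floor 5 mm above the bench; fixed, on one or the other side of the tester. Origin: on the bench under its centre; z up. It takes two racks one behind the other along its x, 56 mm either side of the middle, their 60 mm sides along x
- drying_tray: shallow steel tray, 215 (x) x 140 (y) mm, 18 mm high, lined with paper, with five white caps on it; fixed, on the other side of the tester, not used. Origin: on the bench under its centre
- disinfectant: clear bottle with white cap, 68 mm across, 190 mm high, ; origin: centre of its underside; a bystander, not to be disturbed
- petri_stack: stack of three dishes beyond the tester, 93 mm across, 44 mm high; origin: centre of its underside; a bystander, not to be disturbed
- beaker: glass beaker 72 mm across, 95 mm high; origin: centre of its underside; a bystander, not to be disturbed

How it is judged:
By the outcome, as a careful person would: the job done as asked, in the order asked, and still so for the second after the job is handed in, with the robot touching nothing.
It also fails if it takes over 72 s, if anything falls off the work surface, if the arm or the gripper's body presses on something with over 40 N, if the wrist force passes 120 N, or if a joint passes its speed limit or range.

ROBOT

A 7-joint arm with a two-finger parallel gripper is mounted at the origin on the work surface. World frame = base frame: x ahead of the robot, y to its left, z up, the work surface at z = 0. Lengths are in m, angles in rad, forces in N, time in s.
With the tool pointing down it reaches from about 0.4 to 0.875 m from the base axis. Payload 6.5 kg.
Tool frame: the origin (TCP) lies on the centre line of the jaws, within the pads' length; the fingertips stand 14 mm ahead of it and the grasp point (between the pads) lies 5 mm behind it (robot.tcp_to_tips is the z of the fingertips in the tool frame, in m); z points along the fingers, y is the direction in which the jaws open and shut (so a half turn about z gives the same grasp; the last joint's range is limited). The gripper opens to 85 mm and grips with 20 to 120 N. Pads are 22 mm wide; open, the fingers measure 114 mm over their backs; the gripper's body (76 mm by 85 mm) begins 54 mm behind the grasp point. The pads swing forward as they close: fully open they stand 13 mm farther back than shut.
Start: joints at [1.224, 0.536, -0.004, 1.538, 0.003, 1.067, -0.071], TCP at [0.18, -0.625, 0.245] pointing down, gripper open.
Joint ranges: [-2.7, 2.7], [-0.37, 2.16], [-1.27, 1.26], [0.24, 2.4], [-1.31, 4.45], [0.19, 1.91], [-2.76, 2.76]. Speed limits (rad/s): [2.39, 2.39, 3.14, 3.14, 3.14, 3.14, 3.14].

INTERFACE

Orientations are given as a unit quaternion [x, y, z, w].
In Python, from plant import robot, cams, job gives the robot as it stands. The module is installed in compiled form; this text tells all that it offers.
- The arm moves only by the tool move_arm, never from a script. Its argument "plan" is a list that holds one entry, the list of rows, each a list of 7 numbers: the gripper's target within -1 to 1 (fully open at 1, half-way at 0, shut at -1), then the shift along the tool's x, y, z in m, then the turn, a rotation vector about the tool's x, y, z in degrees. In form: [[[grip, x, y, z, rx, ry, rz], ...]]. A call has 1 to 8 rows; each row is the pose to reach, as a shift and turn from the pose measured when the call began, along the tool's axes at that moment; what a row does not reach only later rows make up. A row lasts 1/12 s, in which the tool goes at most 41.7 mm and 7.16 degrees, less where a joint would pass 70% of its speed; a pose out of reach is approached as far as the arm can. A call with a gripper value outside its range is refused whole. The fingers move at their own pace and stop on an object; "force" is the grip in N (left out, the last holds). Time passes only in rows, so rows that repeat a pose let the fingers close. It gives the time, the measured TCP pose, the force and the opening at its end, in the units of the state.
- robot.read_state(): the state, without advancing time (a new reading comes with each control period).
- cams.read_camera(name): name is "scene" or "side" or "wrist"; returns (picture, depth): 384x512x3 uint8, red, green, blue; 384x512 float32, m along the optical axis (not along the pixel's ray), 0 where there is no reading.
- cams.camera_info(name): a dict with "intrinsics" (3x3 intrinsics, pixels), "dist" ([k1, k2, p1, p2, k3] as OpenCV has them; the pictures are not rectified), "position" and "orientation" of the camera in the world. Camera axes: x right, y down, z forward; pixel columns grow to the right and rows downward; lengths in m; the calibration is good to about 2 mm. A picture is of the moment at which its call begins: read the wrist's pose just before it. camera_info takes no time and is no camera call; for the wrist camera it gives the pose at the moment of the call.
- job.job_done(): hands the job in, once; it reports no verdict.
The state is a dict: "time_s": time; "joint_positions": joint angles; "dq": joint speeds; "joint_efforts": joint torques, N m; "ee_pos": TCP position; "orientation": TCP orientation; "contact_force": force on the tool from outside, world axes, zero at the start; "ft_torque": the same for the moment, N m; "grip_width": finger opening in m.
Only numpy, scipy, OpenCV 4.12 (cv2) and the standard library are available. Lean on these libraries where they do the work, as an engineer would, in place of code of your own. Each camera call takes 0.05 s, during which the arm holds its last target.

## Working session

There is one attempt and no reset: what is moved stays moved. The work goes in short steps, Python scripts to look and compute and a tool call to move; the robot and the scene stay as the last step left them, time stands still between calls to the robot, and variables do not carry over. Pictures are saved under pics/ and viewed, and the job is handed in when it is done.

Besides the shell and the picture viewer there is one more tool, called after "Request:" as name(argument=value, ...) on one line, values as JSON. move_arm: Moves the arm, as the interface text tells. Its arguments: {"type":"object","properties":{"plan":{"type":"array"},"force":{"type":"number"}},"required":["plan"]}

```bash
mkdir -p pics; cat > h.py <<'E'
import numpy as np, cv2
from scipy.spatial.transform import Rotation as R
from plant import robot, cams, job
def look(n,f):
    info=cams.camera_info(n); im,d=cams.read_camera(n)
    cv2.imwrite('pics/%s.png'%f,cv2.cvtColor(im,cv2.COLOR_RGB2BGR)); np.savez('pics/%s.npz'%f,im=im,d=d,K=np.array(info['intrinsics']),dist=np.array(info['dist']),p=np.array(info['position']),q=np.array(info['orientation']))
def load(f): return np.load('pics/%s.npz'%f)
def rot(z):
    q=z['q']; return R.from_quat(q).as_matrix() if q.size==4 else q.reshape(3,3)
def ray(z,uv):
    n=cv2.undistortPoints(np.array(uv,float).reshape(-1,1,2),z['K'],z['dist']).reshape(-1,2)
    return np.c_[n,np.ones(len(n))]
def onz(z,uv,h):
    r=ray(z,uv)@rot(z).T; return z['p']+r*((h-z['p'][2])/r[:,2])[:,None]
def dep(z,uv):
    r=ray(z,uv); d=np.array([z['d'][int(round(v)),int(round(u))] for u,v in uv]); return z['p']+(r*d[:,None])@rot(z).T
def cloud(z):
    H,W=z['d'].shape; u,v=np.meshgrid(np.arange(W),np.arange(H)); r=ray(z,np.stack([u,v],-1).reshape(-1,2))
    P=z['p']+(r*z['d'].reshape(-1,1))@rot(z).T; P[z['d'].ravel()==0]=np.nan
    return P.reshape(H,W,3)
def st():
    s=robot.read_state(); 
    for k,v in s.items(): print(k,np.round(v,4))
    return s
def rel(p,q=None):
    "tool-frame shift to world p / rotvec deg to quat q"
    s=robot.read_state(); r=R.from_quat(s['orientation']); print('shift',np.round(r.inv().apply(np.array(p)-s['ee_pos']),4))
    if q is not None: print('turn',np.round((r.inv()*R.from_quat(q)).as_rotvec(degrees=True),2))
E
python3 - <<'E'
from h import *
st()
for n in('scene','side','wrist'):
    look(n,n+'0'); z=load(n+'0'); print(n,z['p'],z['q'])
E
```

```text
time_s 0.0
joint_positions [ 1.2238  0.5372 -0.0044  1.5389  0.0026  1.0673 -0.0712]
dq [ 0.0015  0.0012  0.0006  0.0016 -0.0006  0.0006 -0.0008]
joint_efforts [-2.00000e-04 -5.83418e+01  1.04840e+00 -2.59106e+01  1.23000e-02
  9.50000e-03  0.00000e+00]
ee_pos [ 0.1799 -0.624   0.2444]
orientation [ 9.902e-01  1.400e-01 -2.000e-04 -9.000e-04]
contact_force [-0.4245 -0.7619  0.1949]
ft_torque [ 0.0088 -0.0265 -0.0086]
grip_width 0.0855
scene [ 1.02978236 -0.48865974  1.01186142] [ 0.89512109  0.33382035 -0.09674174 -0.279219  ]
side [0.33819675 0.67125304 0.8352233 ] [-0.19637104  0.89971943 -0.38197693  0.07769806]
wrist [ 0.261061   -0.60168052  0.37208937] [ 0.78762947 -0.59313564 -0.10105677  0.1327308 ]
```

View pics/scene0.png

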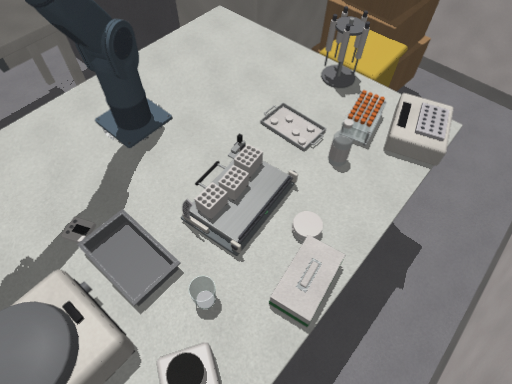

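View pics/side0.png

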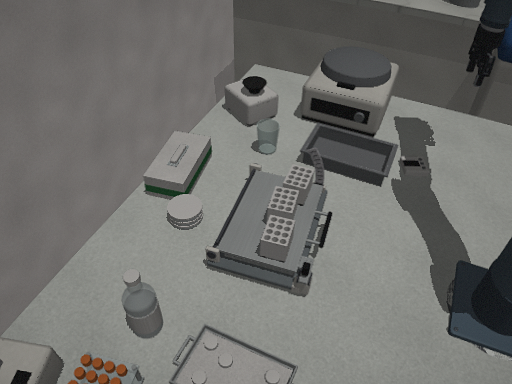

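View pics/wrist0.png

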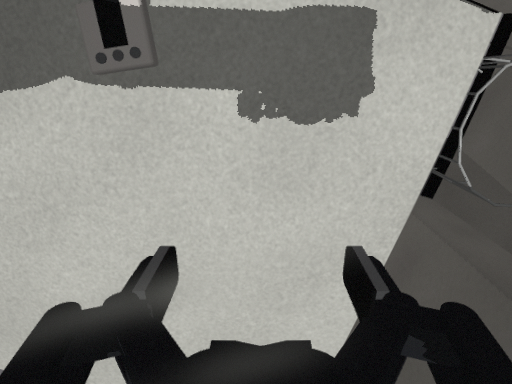

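The scene view shows the tester around (240,195), the tub at its right at (130,257), the knob near (238,140) and the handle near (207,174). I'll zoom in to measure them.

```bash
python3 - <<'E'
import cv2
a=cv2.imread('pics/scene0.png')[120:260,170:310]; cv2.imwrite('pics/c1.png',cv2.resize(a,None,fx=4,fy=4,interpolation=cv2.INTER_CUBIC))
a=cv2.imread('pics/side0.png')[145:295,200:345]; cv2.imwrite('pics/c2.png',cv2.resize(a,None,fx=4,fy=4,interpolation=cv2.INTER_CUBIC))
E
```

```text
(no output)
```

View pics/c1.png

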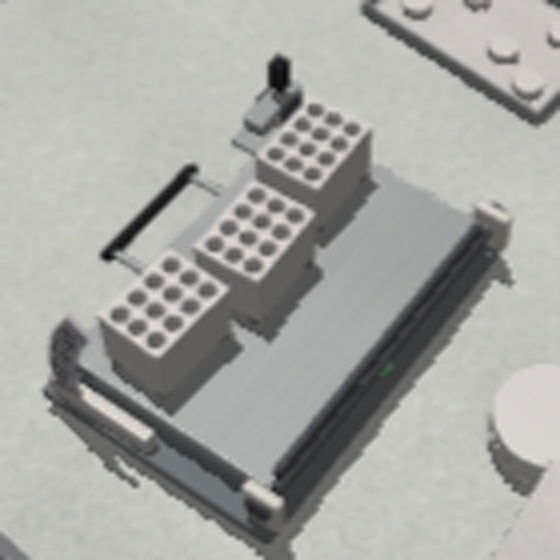

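View pics/c2.png

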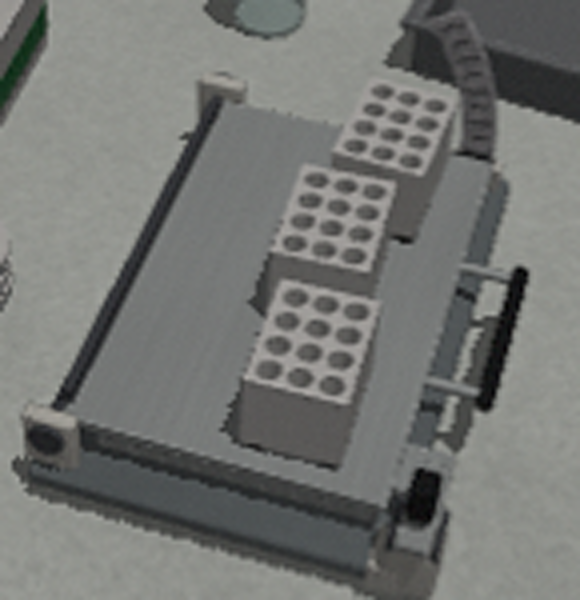

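```bash
python3 - <<'E'
from h import *
S=load('scene0');D=load('side0')
hs=onz(S,[(196.4,183.4),(218,162.3)],.060); hd=onz(D,[(329.7,212.5),(321.2,246.2)],.060)
print('handle',hs,hd, hs.mean(0),hd.mean(0))
print('knob',onz(S,[(240.2,135.5)],.11),onz(D,[(306.2,264.5)],.11))
print('petri etc; rack tops depth')
for n,z in(('scene',S),('side',D)):
    P=cloud(z); im=z['im'].astype(int)
    m=(P[...,2]>.112)&(P[...,2]<.13)&(im.min(-1)>150)&(np.hypot(P[...,0]-.6,P[...,1])<.3)
    m=cv2.morphologyEx(m.astype(np.uint8),cv2.MORPH_CLOSE,np.ones((3,3)))
    k,l,s,c=cv2.connectedComponentsWithStats(m)
    for i in range(1,k):
        if s[i,4]>60:
            pts=np.argwhere(l==i)[:,::-1].astype(float); W=onz(z,pts,.122)[:,:2]; r=cv2.minAreaRect(W.astype(np.float32)); print(n,s[i],np.round(r[0],4),np.round(r[1],4),r[2],np.nanmedian(P[l==i][:,2]))
    # tub
    g=(P[...,2]>.04)&(P[...,2]<.06)&(P[...,1]<-.19)&(P[...,1]>-.5)&(P[...,0]>.3)&(P[...,0]<.8)
    k,l,s,c=cv2.connectedComponentsWithStats(g.astype(np.uint8))
    for i in range(1,k):
        if s[i,4]>150:
            W=onz(z,np.argwhere(l==i)[:,::-1],.05)[:,:2]; print(n,'tub?',s[i],cv2.minAreaRect(W.astype(np.float32)))
    Q=P[(np.abs(P[...,2]-.05)<.02)&(P[...,0]>.35)&(P[...,0]<.9)&(P[...,1]<-.17)&(P[...,1]>-.5)]
    print('box',Q.min(0),Q.max(0))
E
```

```text
handle [[ 0.44969951 -0.08300375  0.06      ]
 [ 0.44117249  0.02696578  0.06      ]] [[ 0.44589358 -0.07949793  0.06      ]
 [ 0.43261151  0.03520579  0.06      ]] [ 0.445436   -0.02801899  0.06      ] [ 0.43925255 -0.02214607  0.06      ]
knob [[0.44730862 0.13428277 0.11      ]] [[0.44071513 0.13742356 0.11      ]]
petri etc; rack tops depth
scene [235 144  28  23 244] [0.5308 0.0798] [0.0599 0.0808] 5.976190090179443 0.12001594570003243
scene [219 165  30  25 276] [ 0.5555 -0.0174] [0.0591 0.0806] 7.715513229370117 0.1201775403153284
scene [195 182  32  27 309] [ 0.5493 -0.1106] [0.0589 0.0828] 2.9239776134490967 0.12034640034932559
scene tub? [  77  209  104   97 1406] ((0.4722099304199219, -0.38456761837005615), (0.1672225147485733, 0.2729763686656952), 89.18987274169922)
box [ 0.35000064 -0.46965699  0.030026  ] [ 0.89980139 -0.17004051  0.06996319]
side [268 194  25  16  79] [ 0.5566 -0.0053] [0.0571 0.0456] 18.28700065612793 0.12176891334050877
side [263 224  26  17  92] [0.5287 0.0899] [0.0557 0.0343] 6.583044528961182 0.12144305557787505
side tub? [ 300  122   99   55 1004] ((0.47142407298088074, -0.38041627407073975), (0.17450696229934692, 0.2731139361858368), 88.20256042480469)
box [ 0.35000296 -0.49938776  0.03000031] [ 0.89958635 -0.1700018   0.06994589]
```

```bash
cat >> h.py <<'E'
def down(yawdeg,tilt=0):
    # tool z down, tool x at world yaw; tilt: rotate about tool x (deg)
    y=np.radians(yawdeg); X=np.array([np.cos(y),np.sin(y),0]);Z=np.array([0,0,-1.]);Y=np.cross(Z,X)
    return (R.from_matrix(np.c_[X,Y,Z])*R.from_euler('x',tilt,degrees=True)).as_quat()
E
python3 - <<'E'
from h import *
rel([.42,.0,.28],down(95.1))
E
```

```text
shift [ 0.4036 -0.5332 -0.0347]
turn [-7.000e-02 -5.000e-02 -7.901e+01]
```

Request:
move_arm(plan=[[[0, 0.4, -0.53, -0.035, 0, 0, -79], [0, 0.4, -0.53, -0.035, 0, 0, -79], [0, 0.4, -0.53, -0.035, 0, 0, -79], [0, 0.4, -0.53, -0.035, 0, 0, -79], [0, 0.4, -0.53, -0.035, 0, 0, -79], [0, 0.4, -0.53, -0.035, 0, 0, -79], [0, 0.4, -0.53, -0.035, 0, 0, -79], [0, 0.4, -0.53, -0.035, 0, 0, -79]]], force=40)

```text
time_s: 0.82
ee_pos: [0.2991, -0.3116, 0.2629]
orientation: [0.8, 0.6, 0.0, -0.0]
contact_force: [2.0, -0.7, 0.3]
grip_width: 0.0428
```

```bash
python3 - <<'E'
from h import *
st();rel([.42,.0,.28],down(95.1))
E
```

```text
time_s 0.8167
joint_positions [ 1.0165  0.159  -0.3449  2.0473  0.0657  0.9463  0.353 ]
dq [-0.4556 -0.406  -0.5905  0.4349 -0.0429 -0.0326  0.4683]
joint_efforts [  4.3245 -30.9777   1.4892 -23.6427   0.2375   0.2658  -0.5721]
ee_pos [ 0.2991 -0.3116  0.2629]
orientation [ 8.001e-01  5.999e-01  0.000e+00 -4.000e-04]
contact_force [ 1.9668 -0.7338  0.3264]
ft_torque [ 0.0205 -0.05   -0.0047]
grip_width 0.0428
shift [ 0.333   0.0287 -0.017 ]
turn [ -0.03  -0.04 -21.37]
```

Request:
move_arm(plan=[[[0, 0.333, 0.029, -0.017, 0, 0, -21.4], [0, 0.333, 0.029, -0.017, 0, 0, -21.4], [0, 0.333, 0.029, -0.017, 0, 0, -21.4], [0, 0.333, 0.029, -0.017, 0, 0, -21.4], [0, 0.333, 0.029, -0.017, 0, 0, -21.4], [0, 0.333, 0.029, -0.017, 0, 0, -21.4], [0, 0.333, 0.029, -0.017, 0, 0, -21.4], [0, 0.333, 0.029, -0.017, 0, 0, -21.4]]])

```text
time_s: 1.48
ee_pos: [0.4192, -0.0013, 0.2801]
orientation: [0.675, 0.738, 0.0, -0.0]
contact_force: [1.5, -1.0, -0.5]
grip_width: 0.0427
```

```bash
python3 - <<'E'
from h import *
st();rel([.42,.0,.28],down(95.1))
E
```

```text
time_s 1.4833
joint_positions [ 0.5505  0.1488 -0.7055  2.0383  0.115   0.9926 -0.1235]
dq [-0.8622  0.3728 -0.4051 -0.3958  0.3238  0.1461 -1.4017]
joint_efforts [ 4.61380e+00 -3.28505e+01 -2.39340e+00 -2.23964e+01 -6.86000e-01
  1.89000e-02  1.89060e+00]
ee_pos [ 0.4192 -0.0013  0.2801]
orientation [ 0.6749  0.7379  0.     -0.    ]
contact_force [ 1.5221 -1.0155 -0.463 ]
ft_torque [-0.072  -0.0634 -0.0239]
grip_width 0.0427
shift [0.0012 0.0009 0.0001]
turn [ 0. -0.  0.]
```

```bash
python3 - <<'E'
from h import *
look('wrist','w1'); z=load('w1'); print(z['p'])
E
```

```text
[0.41125575 0.08215668 0.40773281]
```

View pics/w1.png

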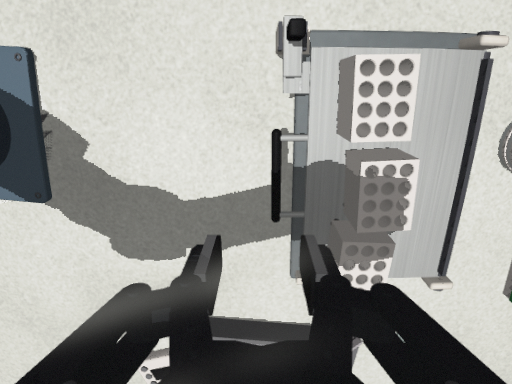

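```bash
python3 - <<'E'
from h import *
z=load('w1'); P=cloud(z)
s=P[12:50,280:315]; m=(s[...,2]>.1)&(s[...,2]<.12); print('knob top',np.median(s[m],0),s[m].min(0),s[m].max(0),m.sum())
print('handle',onz(z,[(277,131),(276.5,220)],.06)); 
s=P[135:215,268:288]; m=(s[...,2]>.055)&(s[...,2]<.07)&(z['im'][135:215,268:288].max(-1)<70); print(np.median(s[m],0),s[m].min(0),s[m].max(0),m.sum())
v=np.argwhere(m); A=s[m]; f=np.polyfit(A[:,1],A[:,0],1); print('slope deg',np.degrees(np.arctan(-f[0])))
# top faces
im=z['im']; mm=((P[...,2]>.117)&(P[...,2]<.128)&(P[...,1]>-.06)&(P[...,0]>.48)).astype(np.uint8)
k,l,ss,c=cv2.connectedComponentsWithStats(mm)
for i in range(1,k):
    if ss[i,4]>300: print(ss[i],cv2.minAreaRect(P[l==i][:,:2].astype(np.float32)))
# plate free edge
a=cv2.resize(im[0:70,260:330][...,::-1],None,fx=8,fy=8); cv2.imwrite('pics/c3.png',a)
E
```

```text
knob top [0.4396912  0.13575607 0.10783966] [0.43164619 0.12790698 0.10138782] [0.44831836 0.14460561 0.11057531] 339
handle [[ 0.43505154  0.03280731  0.06      ]
 [ 0.44655404 -0.08135578  0.06      ]]
[ 0.43939039 -0.02002225  0.06030363] [ 0.42979036 -0.07533349  0.05524156] [0.45024969 0.02837219 0.06301924] 724
slope deg 5.730709138903149
[ 350   54   71   89 3716] ((0.5286266803741455, 0.08069693297147751), (0.06105273216962814, 0.08027328550815582), 7.022149562835693)
[ 356  158   64   75 2840] ((0.5530153512954712, -0.016610287129878998), (0.06121514365077019, 0.08078080415725708), 7.903826713562012)
```

View pics/c3.png

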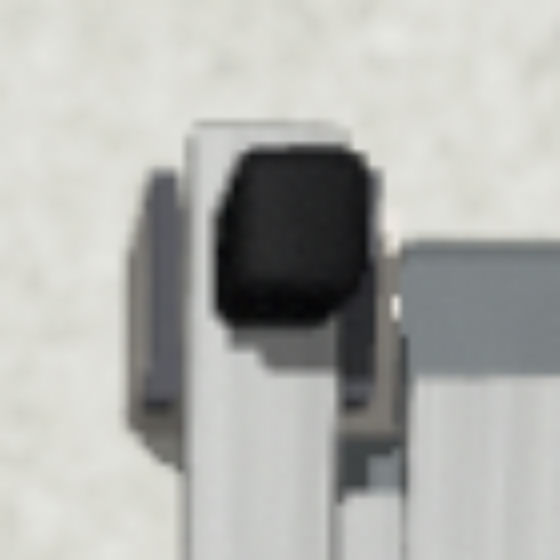

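```bash
python3 - <<'E'
from h import *
rel([.4397,.1362,.14],down(95.8)); rel([.4397,.1362,.10],down(95.8))
E
```

```text
shift [0.126  0.0293 0.1421]
turn [ 0.3  -0.27 -0.19]
shift [0.1258 0.029  0.1821]
turn [ 0.3  -0.27 -0.19]
```

```bash
python3 - <<'E'
from h import *
cams.read_camera('wrist');st()
rel([.4397,.1362,.14],down(95.8)); rel([.4397,.1362,.10],down(95.8))
E
```

```text
time_s 1.5833
joint_positions [ 0.5465  0.1506 -0.7109  2.0353  0.1133  0.9914 -0.1212]
dq [ 0.0698 -0.0153  0.0983  0.0464  0.0148  0.0143  0.1154]
joint_efforts [-1.82460e+00 -2.76946e+01 -3.44320e+00 -2.51123e+01  1.87000e-02
 -8.64000e-02 -1.25490e+00]
ee_pos [0.421  0.0035 0.2808]
orientation [ 6.711e-01  7.414e-01  2.300e-03 -2.000e-04]
contact_force [ 0.0889 -0.4166  0.1342]
ft_torque [-0.0455 -0.0167  0.0333]
grip_width 0.0425
shift [0.1297 0.0313 0.1414]
turn [ 0.18 -0.2  -0.1 ]
shift [0.1296 0.0312 0.1814]
turn [ 0.18 -0.2  -0.1 ]
```

Request:
move_arm(plan=[[[0, 0.04, 0.01, 0.04, 0, 0, 0], [0, 0.08, 0.02, 0.08, 0, 0, 0], [0, 0.11, 0.028, 0.12, 0, 0, 0], [0, 0.1297, 0.0313, 0.1414, 0, 0, 0], [0, 0.1297, 0.0313, 0.1414, 0.2, -0.2, -0.1], [0, 0.1297, 0.0313, 0.1414, 0.2, -0.2, -0.1], [0, 0.1297, 0.0313, 0.1414, 0.2, -0.2, -0.1]]])

```text
time_s: 2.17
ee_pos: [0.4385, 0.1369, 0.1387]
orientation: [0.669, 0.743, -0.001, -0.001]
contact_force: [0.2, -0.5, 0.7]
grip_width: 0.0429
```

```bash
python3 - <<'E'
from h import *
look('wrist','w2'); s=robot.read_state(); print(s['ee_pos'],s['dq'].max() if hasattr(s['dq'],'max') else s['dq'],s['contact_force'])
rel([.4397,.1362,.10],down(95.8))
z=load('w2');P=cloud(z);m=(P[...,2]>.1)&(P[...,2]<.113)&(P[...,0]<.46)&(abs(P[...,1]-.136)<.03)&(z['im'].max(-1)<90); print(np.median(P[m],0),P[m].min(0),P[m].max(0))
E
```

```text
[0.43933335 0.13577575 0.13968685] 0.03821080031529046 [0.42866499 0.23334148 0.77304862]
shift [0.0004 0.0005 0.0397]
turn [-0.1   0.02  0.04]
[0.44015121 0.13885572 0.10799818] [0.43205757 0.12899233 0.10000185] [0.44837447 0.14523941 0.1101456 ]
```

View pics/w2.png

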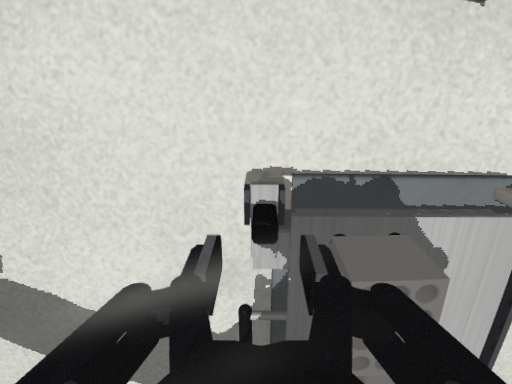

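Request:
move_arm(plan=[[[0, 0, 0, 0.02, 0, 0, 0], [0, 0, 0, 0.037, 0, 0, 0], [0, 0, 0, 0.037, 0, 0, 0], [-1, 0, 0, 0.037, 0, 0, 0], [-1, 0, 0, 0.037, 0, 0, 0], [-1, 0, 0, 0.037, 0, 0, 0], [-1, 0, 0, 0.037, 0, 0, 0]]], force=40)

```text
time_s: 2.8
ee_pos: [0.441, 0.1353, 0.1043]
orientation: [0.671, 0.742, 0.0, 0.001]
contact_force: [0.9, -2.0, 9.1]
grip_width: 0.0147
```

```bash
python3 - <<'E'
from h import *
s=robot.read_state(); p=np.array(s['ee_pos']);print(p,s['grip_width'])
t=np.radians(5.8); d=np.array([-np.sin(t),np.cos(t),0]); rel(p+d*.034,down(95.8)); print(p+d*.032)
E
```

```text
[0.44096843 0.13534982 0.10426097] 0.014725621477291012
shift [ 0.034 -0.    -0.   ]
turn [ 0.09  0.05 -0.03]
[0.43773463 0.167186   0.10426097]
```

Request:
move_arm(plan=[[[-1, 0.0, 0, -0.001, 0, 0, 0], [-1, 0.01, 0, -0.001, 0, 0, 0], [-1, 0.02, 0, -0.001, 0, 0, 0], [-1, 0.03, 0, -0.001, 0, 0, 0], [-1, 0.034, 0, -0.001, 0, 0, 0], [-1, 0.036, 0, -0.001, 0, 0, 0], [-1, 0.036, 0, -0.001, 0, 0, 0]]])

```text
time_s: 3.38
ee_pos: [0.4379, 0.1665, 0.1045]
orientation: [0.672, 0.741, -0.003, 0.003]
contact_force: [6.2, -10.5, -10.5]
grip_width: 0.0146
```

```bash
python3 - <<'E'
from h import *
look('scene','s2');s=robot.read_state(); p=np.array(s['ee_pos']);print(p,s['grip_width'],s['contact_force'])
E
```

```text
[0.43782703 0.16647908 0.10445542] 0.014707196496169117 [  5.86277064  -9.89953823 -10.94544343]
```

Request:
move_arm(plan=[[[-1, 0.006, 0, 0, 0, 0, 0], [-1, 0.007, 0, 0, 0, 0, 0], [-1, 0.007, 0, 0, 0, 0, 0], [0, 0.0, 0, 0, 0, 0, 0], [0, 0.0, 0, 0, 0, 0, 0], [0, 0, 0, -0.02, 0, 0, 0], [0, 0, 0, -0.06, 0, 0, 0], [0, 0, 0, -0.06, 0, 0, 0]]])

```text
time_s: 4.1
ee_pos: [0.4404, 0.1698, 0.1698]
orientation: [0.671, 0.741, 0.002, 0.004]
contact_force: [2.3, 0.6, 0.6]
grip_width: 0.0422
```

```bash
python3 - <<'E'
from h import *
look('wrist','w3'); st()
z=load('w3');P=cloud(z);m=(P[...,2]>.1)&(P[...,2]<.113)&(P[...,0]<.46)&(abs(P[...,1]-.156)<.04)&(z['im'].max(-1)<90); print(np.median(P[m],0),P[m].min(0),P[m].max(0))
rel([.440,-.024,.14],down(95.8))
E
```

```text
time_s 4.15
joint_positions [ 0.0961  0.4327 -0.6843  2.0381  0.3905  0.7949 -0.7226]
dq [-0.0172  0.0474  0.0387  0.0498  0.0331 -0.0271 -0.0291]
joint_efforts [  0.3626 -42.3553  -6.7104 -20.0967  -0.2816   0.4058   0.2876]
ee_pos [0.4398 0.169  0.1677]
orientation [0.6715 0.741  0.0008 0.0039]
contact_force [0.5769 0.177  0.3103]
ft_torque [-0.0232 -0.0089 -0.0233]
grip_width 0.0426
[0.43718761 0.16956338 0.10807462] [0.42898855 0.15921442 0.10008675] [0.44557199 0.17594292 0.11044374]
shift [-0.192  -0.0189  0.0285]
turn [ 0.37  0.26 -0.17]
```

View pics/w3.png

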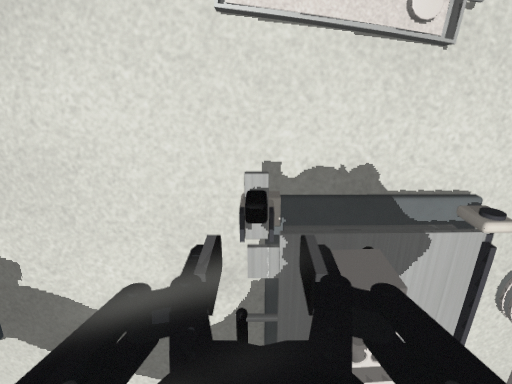

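```bash
python3 - <<'E'
from h import *
z=load('w1');P=cloud(z)
for r in(165,180,195):
    print([ (round(float(P[r,c,0]),3),round(float(P[r,c,2]),3)) for c in range(268,320,3)])
E
```

```text
[(0.432, -0.002), (0.436, -0.001), (0.436, 0.06), (0.439, 0.062), (0.443, 0.058), (0.453, 0.0), (0.457, -0.001), (0.461, -0.002), (0.466, 0.0), (0.466, 0.026), (0.47, 0.027), (0.474, 0.028), (0.478, 0.028), (0.476, 0.059), (0.48, 0.059), (0.483, 0.06), (0.487, 0.058), (0.49, 0.06)]
[(0.434, -0.001), (0.438, -0.001), (0.438, 0.062), (0.441, 0.061), (0.445, 0.058), (0.455, -0.002), (0.46, -0.002), (0.464, -0.0), (0.469, -0.002), (0.469, 0.027), (0.473, 0.026), (0.477, 0.026), (0.481, 0.025), (0.478, 0.06), (0.483, 0.058), (0.486, 0.059), (0.49, 0.06), (0.494, 0.059)]
[(0.436, -0.0), (0.44, -0.002), (0.44, 0.06), (0.443, 0.062), (0.447, 0.059), (0.458, 0.0), (0.463, -0.002), (0.467, 0.0), (0.468, 0.021), (0.471, 0.027), (0.475, 0.027), (0.479, 0.027), (0.484, 0.027), (0.481, 0.06), (0.485, 0.059), (0.489, 0.058), (0.493, 0.059), (0.496, 0.06)]
```

Request:
move_arm(plan=[[[-0.4, -0.04, -0.004, 0, 0, 0, 0], [-0.4, -0.08, -0.008, 0, 0, 0, 0], [-0.4, -0.12, -0.012, 0, 0, 0, 0], [-0.4, -0.16, -0.016, 0.01, 0.4, 0.3, -0.2], [-0.4, -0.192, -0.019, 0.028, 0.4, 0.3, -0.2], [-0.4, -0.192, -0.019, 0.028, 0.4, 0.3, -0.2], [-0.4, -0.192, -0.019, 0.028, 0.4, 0.3, -0.2], [-0.4, -0.192, -0.019, 0.028, 0.4, 0.3, -0.2]]])

```text
time_s: 4.82
ee_pos: [0.4398, -0.0229, 0.1404]
orientation: [0.67, 0.742, 0.0, -0.001]
contact_force: [-0.5, 0.6, -0.5]
grip_width: 0.0257
```

```bash
python3 - <<'E'
from h import *
look('side','d3'); st()
rel([.439,-.024,.054],down(95.8))
E
```

```text
time_s 4.8667
joint_positions [ 0.4808  0.4266 -0.6327  2.1261  0.386   0.7017 -0.3049]
dq [-0.013  -0.0095 -0.0051 -0.0046  0.0022  0.0018  0.0022]
joint_efforts [ 9.46900e-01 -3.89605e+01 -4.84780e+00 -1.74742e+01  4.27000e-02
  4.06000e-02 -2.90000e-03]
ee_pos [ 0.4401 -0.0224  0.1407]
orientation [ 6.694e-01  7.429e-01  5.000e-04 -6.000e-04]
contact_force [-0.2447 -0.5965 -0.4892]
ft_torque [ 0.0412 -0.0023  0.0315]
grip_width 0.0256
shift [-0.0016 -0.0012  0.0867]
turn [-0.   -0.1   0.15]
```

View pics/d3.png

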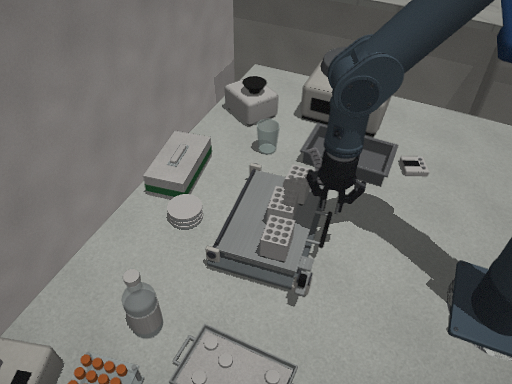

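Request:
move_arm(plan=[[[-0.4, -0.0016, -0.0012, 0.03, 0, 0, 0], [-0.4, -0.0016, -0.0012, 0.06, 0, 0, 0], [-0.4, -0.0016, -0.0012, 0.08, 0, 0, 0], [-0.4, -0.0016, -0.0012, 0.0865, 0, 0, 0], [-0.4, -0.0016, -0.0012, 0.0865, 0, 0, 0], [-0.4, -0.0016, -0.0012, 0.0865, 0, 0, 0]]])

```text
time_s: 5.37
ee_pos: [0.4396, -0.0228, 0.0549]
orientation: [0.669, 0.743, 0.001, -0.0]
contact_force: [-0.1, -0.4, 0.6]
grip_width: 0.0258
```

```bash
python3 - <<'E'
from h import *
look('side','d4'); st(); look('wrist','w4')
a=cv2.imread('pics/d4.png')[150:290,230:370]; cv2.imwrite('pics/c4.png',cv2.resize(a,None,fx=4,fy=4,interpolation=cv2.INTER_CUBIC))
E
```

```text
time_s 5.4167
joint_positions [ 0.3633  0.583  -0.4978  2.1661  0.5577  0.5159 -0.4541]
dq [ 0.0124 -0.0127 -0.0013 -0.0027  0.0017 -0.0012 -0.0009]
joint_efforts [-3.72500e-01 -4.35787e+01 -5.27700e+00 -1.21052e+01  4.70000e-03
  5.70000e-03 -8.50000e-03]
ee_pos [ 0.44   -0.0231  0.0553]
orientation [ 0.6689  0.7433  0.0013 -0.    ]
contact_force [0.48   0.2181 0.2959]
ft_torque [ 0.0453  0.0078 -0.0066]
grip_width 0.0256
```

View pics/c4.png

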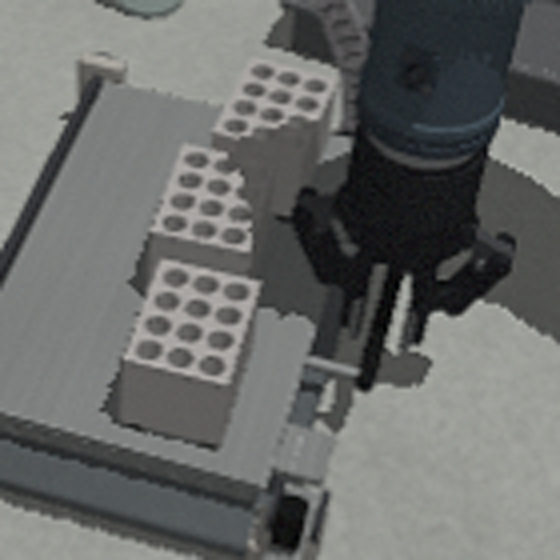

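View pics/w4.png

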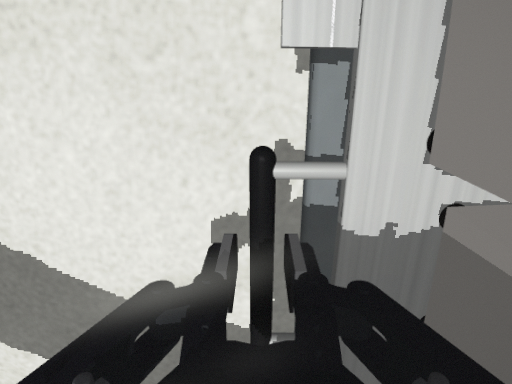

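Request:
move_arm(plan=[[[-1, 0, 0, 0, 0, 0, 0], [-1, 0, 0, 0, 0, 0, 0], [-1, 0, 0, 0, 0, 0, 0], [-1, 0, 0, 0, 0, 0, 0]]], force=70)

```text
time_s: 5.8
ee_pos: [0.4406, -0.0234, 0.0568]
orientation: [0.669, 0.743, 0.002, 0.001]
contact_force: [-2.4, 0.2, 9.5]
grip_width: 0.0096
```

Request:
move_arm(plan=[[[-1, 0, 0.0001, -0.008, 0, 0, 0], [-1, 0, 0.0006, -0.0165, 0, 0, 0], [-1, 0, 0.0013, -0.025, 0, 0, 0], [-1, 0, 0.0023, -0.033, 0, 0, 0], [-1, 0, 0.0036, -0.041, 0, 0, 0], [-1, 0, 0.0052, -0.049, 0, 0, 0], [-1, 0, 0.007, -0.057, 0, 0, 0]]])

```text
time_s: 6.38
ee_pos: [0.4473, -0.0227, 0.1145]
orientation: [0.669, 0.743, 0.002, 0.001]
contact_force: [3.4, 1.1, -11.8]
grip_width: 0.0097
```

```bash
python3 - <<'E'
from h import *
look('side','d5'); st(); 
E
```

```text
time_s 6.4333
joint_positions [ 0.4463  0.4806 -0.5978  2.1261  0.4422  0.6527 -0.3515]
dq [-0.0131  0.0094  0.0088  0.0121  0.0293 -0.0243 -0.0364]
joint_efforts [ 3.17800e-01 -4.02851e+01 -5.05540e+00 -1.72948e+01  6.27100e-01
 -9.02200e-01 -1.20000e-02]
ee_pos [ 0.4477 -0.0227  0.1156]
orientation [0.6693 0.7429 0.0015 0.0012]
contact_force [-2.9288  0.9256  4.2311]
ft_torque [ 0.2361  0.6496 -0.0923]
grip_width 0.0095
```

View pics/d5.png

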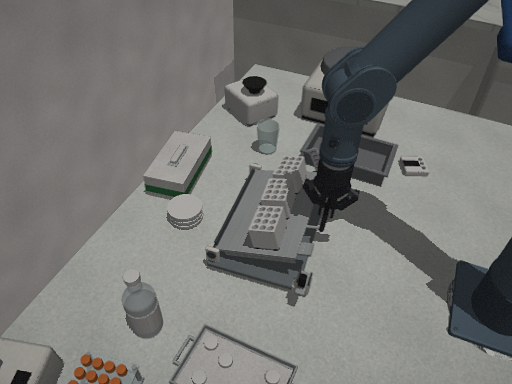

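Request:
move_arm(plan=[[[-1, 0, 0.0022, -0.008, 0, 0, 0], [-1, 0, 0.0046, -0.016, 0, 0, 0], [-1, 0, 0.0074, -0.0237, 0, 0, 0], [-1, 0, 0.0104, -0.0314, 0, 0, 0], [-1, 0, 0.0137, -0.039, 0, 0, 0], [-1, 0, 0.0172, -0.0465, 0, 0, 0], [-1, 0, 0.0194, -0.051, 0, 0, 0], [-1, 0, 0.02, -0.053, 0, 0, 0]]])

```text
time_s: 7.1
ee_pos: [0.4662, -0.0209, 0.1675]
orientation: [0.669, 0.743, 0.001, 0.0]
contact_force: [7.4, 1.4, -46.8]
grip_width: 0.009
```

Request:
move_arm(plan=[[[-1, 0, 0, -0.003, 0, 0, 0], [-1, 0, 0, -0.004, 0, 0, 0]]])

```text
time_s: 7.27
ee_pos: [0.466, -0.021, 0.1694]
orientation: [0.669, 0.743, 0.002, -0.001]
contact_force: [13.9, 1.5, -52.9]
grip_width: 0.0091
```

```bash
python3 - <<'E'
from h import *
look('side','d6'); st(); 
E
```

```text
time_s 7.3167
joint_positions [ 0.4941  0.4167 -0.6563  2.0464  0.3512  0.7874 -0.2678]
dq [-0.0014  0.0012  0.0006 -0.0029  0.002   0.0045 -0.0054]
joint_efforts [  0.7821 -56.5046  -8.7071 -24.8402  -0.6369   3.6003   0.0873]
ee_pos [ 0.466  -0.0209  0.1693]
orientation [ 6.693e-01  7.430e-01  1.800e-03 -6.000e-04]
contact_force [ 10.9836   1.4199 -41.8653]
ft_torque [ 0.2629 -2.3229 -0.124 ]
grip_width 0.0089
```

View pics/d6.png

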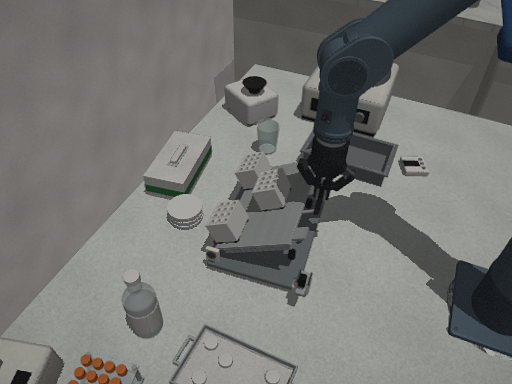

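Request:
move_arm(plan=[[[-1, 0, 0, 0.002, 0, 0, 0], [-0.4, 0, 0, 0.001, 0, 0, 0], [-0.4, 0, 0, 0.001, 0, 0, 0], [-0.4, 0, 0, 0.001, 0, 0, 0], [-0.4, 0, 0, -0.02, 0, 0, 0], [-0.4, 0, 0, -0.05, 0, 0, 0], [-0.4, 0, 0, -0.09, 0, 0, 0], [-0.4, 0, 0, -0.13, 0, 0, 0]]])

```text
time_s: 7.98
ee_pos: [0.4656, -0.021, 0.3013]
orientation: [0.669, 0.743, 0.002, -0.001]
contact_force: [1.0, -1.1, -0.4]
grip_width: 0.0256
```

```bash
python3 - <<'E'
from h import *
look('side','d7'); st();look('scene','s7'); look('wrist','w7')
E
```

```text
time_s 8.0333
joint_positions [ 0.6031  0.2191 -0.7443  1.8977  0.1678  1.0733 -0.1023]
dq [-0.032   0.0484  0.0018  0.0202  0.0909 -0.1952 -0.0955]
joint_efforts [  2.1488 -17.7939  -0.3028 -14.1647   0.1734   0.3241  -0.0824]
ee_pos [ 0.47   -0.0204  0.309 ]
orientation [0.6688 0.7434 0.0055 0.0044]
contact_force [3.4382 0.7692 6.8437]
ft_torque [ 0.0774 -0.2949  0.0462]
grip_width 0.0256
```

View pics/d7.png

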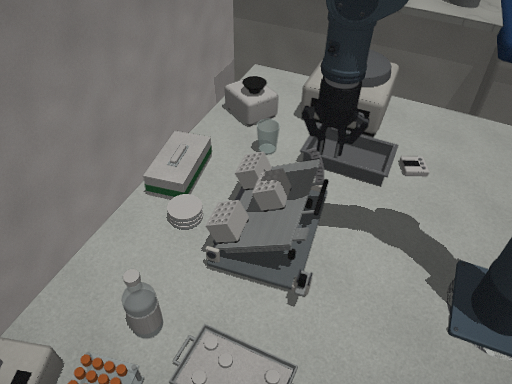

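View pics/s7.png

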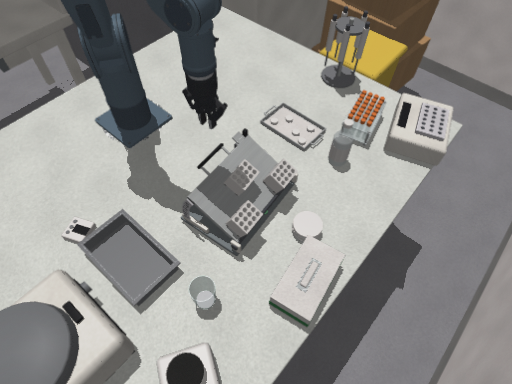

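View pics/w7.png

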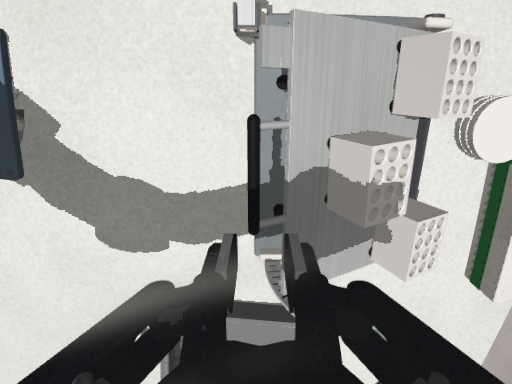

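```bash
python3 - <<'E'
from h import *
st();rel([.62,-.06,.38],down(95.8))
E
```

```text
time_s 8.1333
joint_positions [ 0.6011  0.2252 -0.7421  1.9063  0.1728  1.0643 -0.1071]
dq [-0.0125  0.05    0.0233  0.0726  0.0176 -0.023  -0.0119]
joint_efforts [  0.075  -35.6551  -4.351  -27.2697  -0.178    0.1824   0.154 ]
ee_pos [ 0.4684 -0.0212  0.3031]
orientation [0.6694 0.7429 0.004  0.003 ]
contact_force [ 0.5033 -0.3913 -0.4837]
ft_torque [ 0.0018  0.0143 -0.0107]
grip_width 0.0253
shift [-0.0542  0.1475 -0.0755]
turn [ 0.57 -0.05  0.16]
```

Request:
move_arm(plan=[[[1, -0.01, 0.02, -0.03, 0, 0, 0], [1, -0.025, 0.05, -0.06, 0, 0, 0], [1, -0.04, 0.08, -0.0755, 0.6, 0, 0], [1, -0.05, 0.115, -0.0755, 0.6, 0, 0], [1, -0.054, 0.147, -0.0755, 0.6, 0, 0.2], [1, -0.054, 0.147, -0.0755, 0.6, 0, 0.2], [1, -0.054, 0.147, -0.0755, 0.6, 0, 0.2], [1, -0.054, 0.147, -0.0755, 0.6, 0, 0.2]]])

```text
time_s: 8.8
ee_pos: [0.6189, -0.0592, 0.3792]
orientation: [0.67, 0.742, -0.0, -0.001]
contact_force: [0.3, 0.3, -0.1]
grip_width: 0.0856
```

Request:
move_arm(plan=[[[1, 0, 0, 0, 0, 0, 0], [1, 0, 0, 0, 0, 0, 0], [1, 0, 0, 0, 0, 0, 0], [1, 0, 0, 0, 0, 0, 0], [1, 0, 0, 0, 0, 0, 0], [1, 0, 0, 0, 0, 0, 0], [1, 0, 0, 0, 0, 0, 0], [1, 0, 0, 0, 0, 0, 0]]])

```text
time_s: 9.47
ee_pos: [0.6189, -0.0593, 0.3793]
orientation: [0.67, 0.742, -0.0, -0.001]
contact_force: [-0.6, 0.8, -0.2]
grip_width: 0.0853
```

```bash
python3 - <<'E'
from h import *
look('wrist','w8');st();look('side','d8'); 
a=cv2.imread('pics/d7.png').astype(int);b=cv2.imread('pics/d8.png').astype(int)
print('diff left rack/mid rack', abs(a-b)[195:245,205:250].mean(), abs(a-b)[165:210,252:290].mean(), abs(a-b)[150:185,233:262].mean())
E
```

```text
time_s 9.5167
joint_positions [ 0.4873  0.4672 -0.6819  1.4152  0.2928  1.3641 -0.1008]
dq [-0.0019  0.0005  0.0006  0.0003 -0.0007 -0.001  -0.0008]
joint_efforts [ 1.56000e-02 -5.21755e+01 -7.55030e+00 -2.77273e+01  7.00000e-03
  1.14000e-02  0.00000e+00]
ee_pos [ 0.6189 -0.0593  0.3792]
orientation [ 6.703e-01  7.421e-01 -3.000e-04 -1.200e-03]
contact_force [0.1279 0.5364 0.259 ]
ft_torque [ 0.0383  0.0075 -0.0418]
grip_width 0.0855
diff left rack/mid rack 2.2355555555555555 16.802923976608188 21.966174055829228
```

View pics/w8.png

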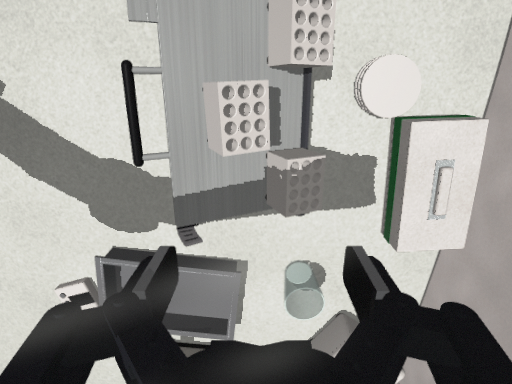

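View pics/d8.png

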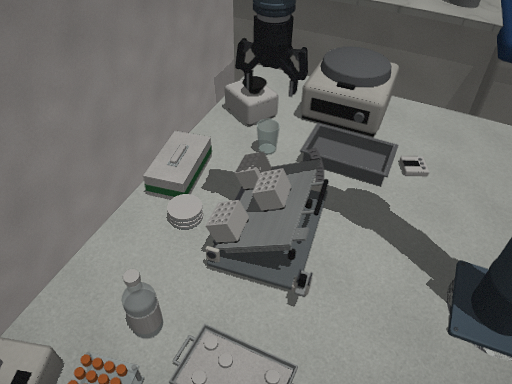

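```bash
cat >> h.py <<'E'
t=np.radians(5.8); tx=np.array([-np.cos(t),-np.sin(t),0]); ty=np.array([np.sin(t),-np.cos(t),0]); H=np.array([.6758,0,.056])
a=0.47; U=np.cos(a)*tx+np.array([0,0,np.sin(a)]); N=-np.sin(a)*tx+np.array([0,0,np.cos(a)]); M=np.c_[U,ty,N]
def toplate(P): return (P-H)@M-np.array([0,0,.004])
def fromplate(p): return M@(np.array(p)+np.array([0,0,.004]))+H
E
python3 - <<'E'
from h import *
for f in('w8','d7','d8','s7'):
    z=load(f); L=toplate(cloud(z))
    m=(L[...,0]>.02)&(L[...,0]<.19)&(abs(L[...,1])<.14)&(abs(L[...,2])<.012)
    Q=L[m]
    if len(Q)>200:
        A=np.c_[Q[:,:2],np.ones(len(Q))]; c=np.linalg.lstsq(A,Q[:,2],rcond=None)[0]; print(f,'plate w fit',np.round(c,4),len(Q))
    m=((L[...,2]>.054)&(L[...,2]<.07)&(L[...,0]>-.02)&(L[...,0]<.2)&(abs(L[...,1])<.16)).astype(np.uint8)
    m=cv2.morphologyEx(m,cv2.MORPH_OPEN,np.ones((2,2)))
    k,l,s,c=cv2.connectedComponentsWithStats(m)
    for i in range(1,k):
        if s[i,4]>80: print(f,s[i],[np.round(x,4) for x in cv2.minAreaRect(L[l==i][:,:2].astype(np.float32))],np.round(np.median(L[l==i][:,2]),4))
E
```

```text
w8 plate w fit [-0.013  -0.0011  0.    ] 17826
w8 [ 289    0   48   67 2318] [array([-0.0122, -0.0891]), array([0.1694, 0.0609]), np.float64(28.9433)] nan
w8 [ 216   81   55   77 2638] [array([0.1056, 0.0128]), array([0.0958, 0.0975]), np.float64(2.2359)] nan
w8 [ 284  156   43   63 1800] [array([-0.0168,  0.1187]), array([0.0946, 0.1817]), np.float64(28.9604)] nan
d7 plate w fit [-0.0168 -0.0014  0.0016] 2957
d7 [236 153  30  24 406] [array([0.0245, 0.1797]), array([0.0724, 0.2559]), np.float64(9.5051)] 0.059
d7 [254 169  31  27 506] [array([0.1241, 0.0424]), array([0.0589, 0.1606]), np.float64(2.4973)] nan
d7 [207 201  34  28 570] [array([ 0.0384, -0.0605]), array([0.1521, 0.0605]), np.float64(88.919)] 0.0597
d8 plate w fit [-0.0166 -0.0011  0.0015] 2955
d8 [236 153  30  23 400] [array([0.0226, 0.18  ]), array([0.0665, 0.2535]), np.float64(9.8572)] nan
d8 [254 169  31  28 510] [array([0.1248, 0.0427]), array([0.0589, 0.1609]), np.float64(1.5658)] nan
d8 [207 201  34  28 570] [array([ 0.0382, -0.0609]), array([0.153 , 0.0604]), np.float64(88.8139)] nan
s7 plate w fit [-0.0117 -0.0006  0.0001] 3038
s7 [231 160  30  32 376] [array([ 0.115, -0.014]), array([0.0663, 0.118 ]), np.float64(1.9073)] nan
s7 [271 160  27  29 341] [array([ 0.0218, -0.1339]), array([0.1645, 0.0762]), np.float64(88.9104)] 0.0599
s7 [232 202  32  33 407] [array([0.0233, 0.0779]), array([0.1221, 0.076 ]), np.float64(89.2781)] nan
```

```bash
python3 - <<'E'
from h import *
for f in('w8','d7','d8','s7'):
    z=load(f); L=toplate(cloud(z))
    m=((L[...,2]>.052)&(L[...,2]<.07)&(L[...,0]>-.02)&(L[...,0]<.2)&(abs(L[...,1])<.16)).astype(np.uint8)
    k,l,s,c=cv2.connectedComponentsWithStats(m)
    for i in range(1,k):
        if s[i,4]>80: 
            q=L[l==i]; b=q[q[:,2]>.055]
            print(f,s[i],[np.round(x,4) for x in cv2.minAreaRect(b[:,:2].astype(np.float32))],np.round(np.median(b[:,2]),4))
E
```

```text
w8 [ 286    0   50   66 2490] [array([ 0.0364, -0.0912]), array([0.0625, 0.0728]), np.float64(0.2167)] 0.0605
w8 [ 214   79   56   78 2799] [array([0.1232, 0.0041]), array([0.0614, 0.081 ]), np.float64(2.2105)] 0.0599
w8 [ 283  154   43   64 1981] [array([0.0361, 0.0986]), array([0.0628, 0.0815]), np.float64(0.4102)] 0.0604
d7 [235 151  31  25 436] [array([0.0383, 0.0977]), array([0.0827, 0.0627]), np.float64(89.6167)] 0.0604
d7 [252 168  32  28 555] [array([0.124 , 0.0047]), array([0.0618, 0.0853]), np.float64(1.9703)] 0.06
d7 [206 200  35  29 620] [array([ 0.0362, -0.0946]), array([0.0632, 0.0831]), np.float64(0.3748)] 0.0607
d8 [235 151  30  25 432] [array([0.0381, 0.0985]), array([0.0631, 0.085 ]), np.float64(0.2928)] 0.0602
d8 [252 168  32  29 562] [array([0.1235, 0.0037]), array([0.0628, 0.0826]), np.float64(2.7858)] 0.0601
d8 [206 200  35  29 616] [array([ 0.0368, -0.0952]), array([0.0841, 0.0631]), np.float64(89.062)] 0.0606
s7 [229 159  31  32 402] [array([0.1216, 0.004 ]), array([0.06  , 0.0831]), np.float64(2.4583)] 0.06
s7 [269 158  29  31 374] [array([ 0.0344, -0.0937]), array([0.0835, 0.06  ]), np.float64(89.1556)] 0.0606
s7 [231 200  32  35 438] [array([0.035 , 0.0981]), array([0.082 , 0.0602]), np.float64(89.9418)] 0.0606
```

```bash
cat >> h.py <<'E'
QP=R.from_matrix(np.c_[-ty,-U,-N]).as_quat()
E
python3 - <<'E'
from h import *
for w in(.16,.12,.038):
    print(fromplate([.0362,.098,w])); rel(fromplate([.0362,.098,w]),QP)
E
```

```text
[ 0.72748709 -0.09325409  0.21861168]
shift [-0.0451  0.1049  0.1603]
turn [26.81 -0.07  0.04]
[ 0.70946438 -0.09508477  0.18294895]
shift [-0.0451  0.0869  0.196 ]
turn [26.81 -0.07  0.04]
[ 0.67251782 -0.09883766  0.10984035]
shift [-0.0452  0.0499  0.2692]
turn [26.81 -0.07  0.04]
```

Request:
move_arm(plan=[[[1, -0.01, 0.02, 0.01, 6.8, 0, 0], [1, -0.02, 0.05, 0.02, 13.5, 0, 0], [1, -0.03, 0.08, 0.04, 20.2, 0, 0], [1, -0.04, 0.1, 0.07, 26.8, 0, 0], [1, -0.045, 0.105, 0.1, 26.8, 0, 0], [1, -0.045, 0.105, 0.13, 26.8, 0, 0], [1, -0.045, 0.105, 0.16, 26.8, 0, 0], [1, -0.045, 0.105, 0.16, 26.8, 0, 0]]], force=40)

```text
time_s: 10.23
ee_pos: [0.7258, -0.0916, 0.2095]
orientation: [0.65, 0.722, -0.176, -0.16]
contact_force: [-1.7, 0.7, -3.1]
grip_width: 0.0853
```

```bash
python3 - <<'E'
from h import *
look('wrist','w9');st();
for w in(.16,.1,.038): rel(fromplate([.0362,.098,w]),QP)
E
```

```text
time_s 10.2833
joint_positions [ 0.0857  1.0658 -0.1427  0.7238  0.169   1.8373  0.0941]
dq [ 0.0285 -0.094  -0.0216 -0.0213  0.0037  0.0615  0.0028]
joint_efforts [-6.90800e-01 -9.24009e+01 -2.61000e-02 -3.17925e+01  2.07400e-01
  2.11480e+00  1.52000e-02]
ee_pos [ 0.7254 -0.0922  0.2108]
orientation [ 0.6502  0.7215 -0.1759 -0.1606]
contact_force [-0.9961  0.9778 -2.0465]
ft_torque [ 0.0276 -0.5056 -0.0017]
grip_width 0.0856
shift [-0.0013 -0.0018 -0.0078]
turn [-0.63 -0.11  0.18]
shift [-0.0014 -0.0012  0.0522]
turn [-0.63 -0.11  0.18]
shift [-0.0015 -0.0005  0.1142]
turn [-0.63 -0.11  0.18]
```

View pics/w9.png

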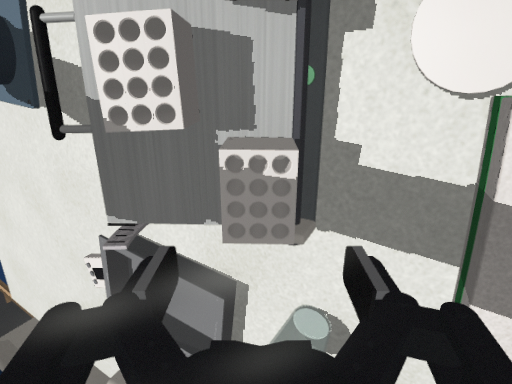

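Request:
move_arm(plan=[[[1, -0.0015, -0.001, 0.03, -0.6, 0, 0.2], [1, -0.0015, -0.001, 0.06, -0.6, 0, 0.2], [1, -0.0015, -0.001, 0.085, -0.6, 0, 0.2], [1, -0.0015, -0.0005, 0.105, -0.6, 0, 0.2], [1, -0.0015, -0.0005, 0.114, -0.6, 0, 0.2], [1, -0.0015, -0.0005, 0.114, -0.6, 0, 0.2], [1, -0.0015, -0.0005, 0.114, -0.6, 0, 0.2]]])

```text
time_s: 10.87
ee_pos: [0.6736, -0.0992, 0.1125]
orientation: [0.653, 0.721, -0.171, -0.156]
contact_force: [0.6, -0.1, 0.7]
grip_width: 0.0852
```

```bash
python3 - <<'E'
from h import *
look('wrist','w10');s=st();print(toplate(np.array(s['ee_pos'])))
rel(fromplate([.0362,.098,.038]),QP)
E
```

```text
time_s 10.9167
joint_positions [ 0.1225  1.024  -0.1573  1.0429  0.1815  1.5507  0.061 ]
dq [-0.0055  0.0037  0.002  -0.0123 -0.0009 -0.0037 -0.    ]
joint_efforts [ 3.52900e-01 -7.69548e+01 -1.09600e+00 -2.30293e+01  1.36500e-01
  1.99720e+00 -2.20000e-03]
ee_pos [ 0.6742 -0.0989  0.1127]
orientation [ 0.6528  0.7214 -0.171  -0.1556]
contact_force [0.3089 0.3081 0.0967]
ft_torque [ 0.0576 -0.4786 -0.0115]
grip_width 0.0856
[0.03597464 0.09826214 0.04126987]
shift [ 0.0003 -0.0002  0.0033]
turn [ 0.2  -0.11 -0.06]
```

View pics/w10.png

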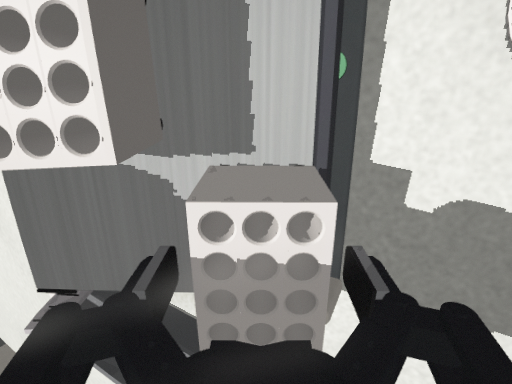

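Centred over the right-hand rack; closing, then lifting along the plate normal.

Request:
move_arm(plan=[[[-1, 0, 0, 0.003, 0, 0, 0], [-1, 0, 0, 0.003, 0, 0, 0], [-1, 0, 0, 0.003, 0, 0, 0], [-1, 0, 0, 0.003, 0, 0, 0], [-1, 0, 0, 0.003, 0, 0, 0]]], force=40)

```text
time_s: 11.33
ee_pos: [0.6737, -0.0991, 0.1117]
orientation: [0.653, 0.722, -0.171, -0.155]
contact_force: [-0.6, 0.2, 5.3]
grip_width: 0.0599
```

Request:
move_arm(plan=[[[-1, 0, 0, -0.01, 0, 0, 0], [-1, 0, 0, -0.025, 0, 0, 0], [-1, 0, 0, -0.05, 0, 0, 0], [-1, 0, 0, -0.08, 0, 0, 0], [-1, 0, 0, -0.1, 0, 0, 0]]])

```text
time_s: 11.75
ee_pos: [0.72, -0.0943, 0.204]
orientation: [0.653, 0.722, -0.169, -0.154]
contact_force: [1.5, -0.5, -1.4]
grip_width: 0.0596
```

```bash
python3 - <<'E'
from h import *
look('wrist','w11');s=st();print(toplate(np.array(s['ee_pos'])));look('scene','s11')
E
```

```text
time_s 11.8
joint_positions [ 0.0939  1.038  -0.1473  0.7805  0.1695  1.7844  0.0867]
dq [ 0.0063 -0.0192 -0.0043  0.0763  0.0025 -0.1196 -0.0156]
joint_efforts [ 1.94410e+00 -6.53051e+01  5.24800e-01 -1.89710e+01  2.70300e-01
  1.92850e+00 -1.12000e-02]
ee_pos [ 0.7221 -0.0939  0.2071]
orientation [ 0.6535  0.7223 -0.1676 -0.1519]
contact_force [-0.534   0.5333  1.8544]
ft_torque [ 0.0323 -0.4069 -0.0068]
grip_width 0.0594
[0.03578346 0.09812808 0.14726295]
```

View pics/w11.png

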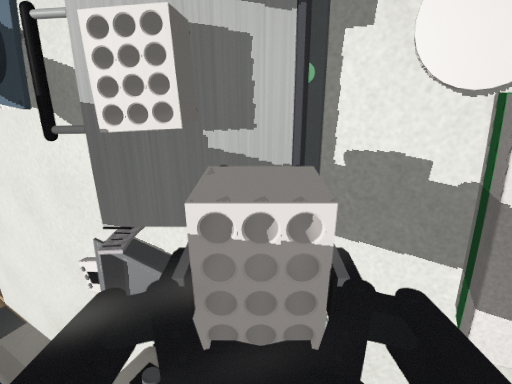

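View pics/s11.png

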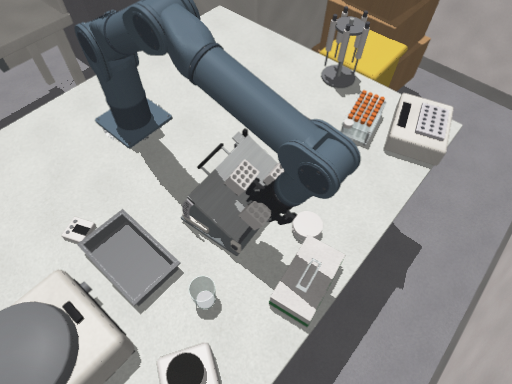

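```bash
python3 - <<'E'
from h import *
rel([.69,-.12,.30],down(88.7));rel([.528,-.384,.30],down(88.7))
E
```

```text
shift [-0.0227 -0.0723 -0.0705]
turn [-26.14   1.59   6.9 ]
shift [-0.2692 -0.2406  0.0122]
turn [-26.14   1.59   6.9 ]
```

Request:
move_arm(plan=[[[-1, -0.004, -0.015, -0.02, -5, 0.3, 1.4], [-1, -0.01, -0.035, -0.04, -10, 0.6, 2.8], [-1, -0.016, -0.055, -0.06, -16, 1, 4.2], [-1, -0.0227, -0.0723, -0.0705, -22, 1.3, 5.6], [-1, -0.0227, -0.0723, -0.0705, -26.1, 1.6, 6.9], [-1, -0.05, -0.09, -0.062, -26.1, 1.6, 6.9], [-1, -0.08, -0.11, -0.053, -26.1, 1.6, 6.9], [-1, -0.11, -0.13, -0.044, -26.1, 1.6, 6.9]]])

```text
time_s: 12.52
ee_pos: [0.6336, -0.2134, 0.3009]
orientation: [0.715, 0.7, -0.001, -0.001]
contact_force: [0.7, -0.8, -1.6]
grip_width: 0.0595
```

```bash
python3 - <<'E'
from h import *
st();rel([.528,-.384,.30],down(88.7));rel([.528,-.384,.24],down(88.7))
E
```

```text
time_s 12.5167
joint_positions [ 0.3791  0.5327 -0.1849  1.4111  0.1001  1.2096  0.1625]
dq [ 0.636  -0.1886  0.0782  0.2903 -0.0592 -0.1081  0.6603]
joint_efforts [ -6.3479 -61.4684  -3.4018 -28.5179  -0.1735   0.2662  -0.9311]
ee_pos [ 0.6336 -0.2134  0.3009]
orientation [ 0.7145  0.6996 -0.0008 -0.001 ]
contact_force [ 0.6744 -0.8391 -1.59  ]
ft_torque [-0.1137 -0.0136  0.0581]
grip_width 0.0595
shift [-0.1728 -0.1019  0.0011]
turn [-0.15 -0.02  0.09]
shift [-0.1728 -0.1018  0.0611]
turn [-0.15 -0.02  0.09]
```

Request:
move_arm(plan=[[[-1, -0.035, -0.02, 0, 0, 0, 0], [-1, -0.07, -0.04, 0, 0, 0, 0], [-1, -0.105, -0.06, 0, 0, 0, 0], [-1, -0.14, -0.082, 0.02, 0, 0, 0], [-1, -0.1728, -0.1018, 0.05, -0.1, 0, 0.1], [-1, -0.1728, -0.1018, 0.08, -0.1, 0, 0.1], [-1, -0.1728, -0.1018, 0.08, -0.1, 0, 0.1], [-1, -0.1728, -0.1018, 0.08, -0.1, 0, 0.1]]])

```text
time_s: 13.18
ee_pos: [0.5256, -0.3832, 0.2183]
orientation: [0.716, 0.698, -0.001, -0.003]
contact_force: [1.9, 0.5, -1.8]
grip_width: 0.0596
```

```bash
python3 - <<'E'
from h import *
st();look('scene','s12');look('wrist','w12');look('side','d12')
z=load('w12');P=cloud(z)
g=(P[...,2]>.042)&(P[...,2]<.056)&(P[...,1]<-.2)
print([cv2.minAreaRect(P[g][:,:2].astype(np.float32))])
E
```

```text
time_s 13.1833
joint_positions [ 0.6584  0.5733 -0.1424  1.5479  0.0892  1.0338  0.4679]
dq [-0.0336 -0.0468 -0.037  -0.0709 -0.0073  0.0109 -0.0028]
joint_efforts [ 2.62060e+00 -5.81912e+01  6.07200e-01 -2.42690e+01  2.91200e-01
 -4.26000e-02  3.92000e-02]
ee_pos [ 0.5256 -0.3832  0.2183]
orientation [ 7.157e-01  6.984e-01 -7.000e-04 -3.500e-03]
contact_force [ 1.9149  0.4655 -1.7767]
ft_torque [ 0.0526 -0.0911 -0.004 ]
grip_width 0.0596
[((0.573512077331543, -0.4171835780143738), (0.482683390378952, 0.24526740610599518), 1.0058084726333618)]
```

View pics/w12.png

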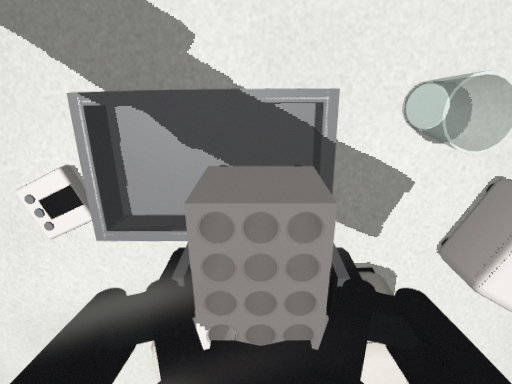

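View pics/s12.png

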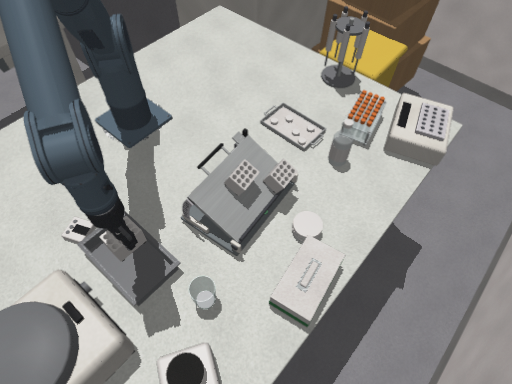

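View pics/d12.png

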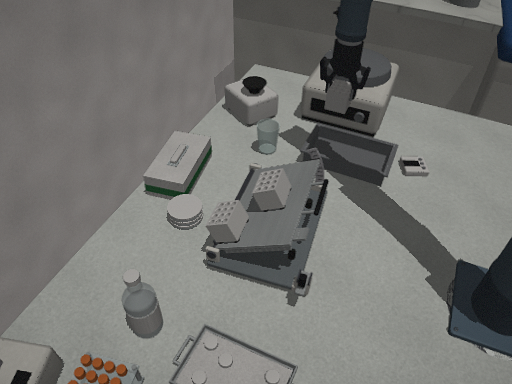

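```bash
python3 - <<'E'
from h import *
z=load('w12'); print(onz(z,[(68,94),(339,89),(96,240)],.05)); S=load('s12');L=toplate(cloud(load('d12')))
st()
for w in(.12,.047): rel([.528,-.384,w],down(88.7))
E
```

```text
[[ 0.33815421 -0.3001093   0.05      ]
 [ 0.60515282 -0.30355744  0.05      ]
 [ 0.33382491 -0.46300132  0.05      ]]
time_s 13.3333
joint_positions [ 0.6558  0.5695 -0.1445  1.5426  0.0892  1.0339  0.468 ]
dq [-0.0028 -0.0078  0.0028 -0.0074  0.004  -0.0021  0.001 ]
joint_efforts [ 9.41400e-01 -5.93448e+01 -6.37000e-01 -2.52906e+01  5.85000e-02
  5.62000e-02 -2.50000e-03]
ee_pos [ 0.5301 -0.3827  0.2229]
orientation [0.7143 0.6999 0.0008 0.0009]
contact_force [ 0.5904  0.1598 -2.3335]
ft_torque [0.0166 0.005  0.0053]
grip_width 0.0595
shift [-0.0013 -0.0023  0.1029]
turn [0.14 0.   0.13]
shift [-0.0013 -0.0025  0.1759]
turn [0.14 0.   0.13]
```

Request:
move_arm(plan=[[[-1, -0.0013, -0.0023, 0.04, 0, 0, 0], [-1, -0.0013, -0.0023, 0.08, 0, 0, 0], [-1, -0.0013, -0.0023, 0.11, 0, 0, 0], [-1, -0.0013, -0.0023, 0.14, 0, 0, 0], [-1, -0.0013, -0.0025, 0.16, 0, 0, 0], [-1, -0.0013, -0.0025, 0.168, 0, 0, 0], [-1, -0.0013, -0.0025, 0.168, 0, 0, 0]]])

```text
time_s: 13.92
ee_pos: [0.5286, -0.3827, 0.0543]
orientation: [0.714, 0.701, 0.001, 0.0]
contact_force: [-0.2, 0.3, -0.9]
grip_width: 0.0593
```

```bash
python3 - <<'E'
from h import *
st();rel([.528,-.384,.047],down(88.7)); look('side','d13')
a=cv2.imread('pics/d13.png')[90:210,270:430]; cv2.imwrite('pics/c13.png',cv2.resize(a,None,fx=4,fy=4,interpolation=cv2.INTER_CUBIC))
E
```

```text
time_s 13.9167
joint_positions [ 0.6434  0.7801 -0.1241  1.6298  0.127   0.7387  0.4423]
dq [ 0.0058 -0.0446 -0.0004 -0.0242 -0.0027  0.022   0.0041]
joint_efforts [-2.16000e-02 -6.46541e+01 -1.03340e+00 -2.04404e+01  4.93000e-02
 -3.34700e-01 -2.82000e-02]
ee_pos [ 0.5286 -0.3827  0.0543]
orientation [7.136e-01 7.005e-01 1.000e-03 2.000e-04]
contact_force [-0.1723  0.3262 -0.9289]
ft_torque [0.0068 0.0086 0.052 ]
grip_width 0.0593
shift [-0.0014 -0.0006  0.0073]
turn [ 0.1  -0.06  0.24]
```

View pics/c13.png

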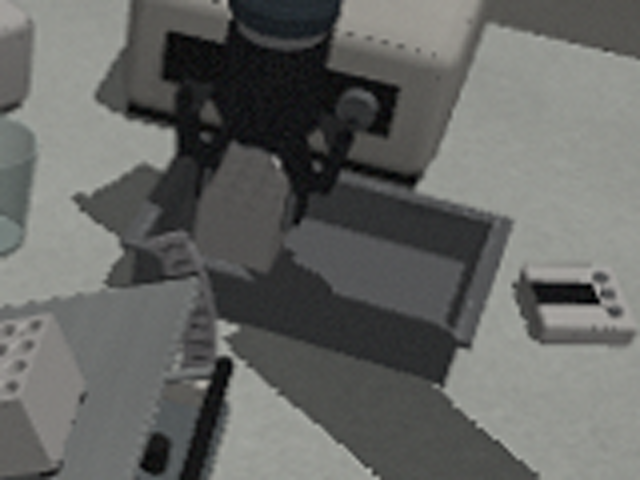

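Request:
move_arm(plan=[[[-1, -0.001, 0, 0.003, 0, 0, 0], [-1, -0.001, 0, 0.005, 0, 0, 0], [-1, -0.001, 0, 0.007, 0, 0, 0], [-1, -0.001, 0, 0.008, 0, 0, 0]]])

```text
time_s: 14.3
ee_pos: [0.5298, -0.3849, 0.0486]
orientation: [0.714, 0.7, 0.001, 0.002]
contact_force: [-0.4, 0.7, -2.2]
grip_width: 0.0597
```

Request:
move_arm(plan=[[[-1, 0, 0, 0.0015, 0, 0, 0], [-1, 0, 0, 0.003, 0, 0, 0], [-1, 0, 0, 0.0045, 0, 0, 0]]])

```text
time_s: 14.55
ee_pos: [0.5304, -0.3853, 0.0452]
orientation: [0.714, 0.7, 0.001, 0.003]
contact_force: [-1.8, 1.2, 14.8]
grip_width: 0.0594
```

Request:
move_arm(plan=[[[0.65, 0, 0, 0, 0, 0, 0], [0.65, 0, 0, 0, 0, 0, 0], [0.65, 0, 0, 0, 0, 0, 0], [0.65, 0, 0, -0.015, 0, 0, 0], [0.65, 0, 0, -0.04, 0, 0, 0], [0.65, 0, 0, -0.08, 0, 0, 0], [0.65, 0, 0, -0.12, 0, 0, 0], [0.65, 0, 0, -0.16, 0, 0, 0]]])

```text
time_s: 15.22
ee_pos: [0.5291, -0.3848, 0.208]
orientation: [0.714, 0.7, 0.001, 0.003]
contact_force: [0.8, -0.6, -0.1]
grip_width: 0.0705
```

```bash
python3 - <<'E'
from h import *
look('wrist','w14');st();rel([.528,-.384,.047],down(88.7)); look('side','d14')
for f in('w14','d14'):
    z=load(f);P=cloud(z); m=((P[...,2]>.060)&(P[...,2]<.075)&(P[...,0]>.48)&(P[...,0]<.6)&(P[...,1]<-.32)&(P[...,1]>-.45)).astype(np.uint8)
    k,l,s,c=cv2.connectedComponentsWithStats(m)
    for i in range(1,k):
        if s[i,4]>60: print(f,s[i],cv2.minAreaRect(P[l==i][:,:2].astype(np.float32)),np.median(P[l==i][:,2]),P[l==i][:,2].std())
rel(fromplate([.0365,-.0942,.2]),QP)
E
```

```text
time_s 15.2667
joint_positions [ 0.6598  0.5748 -0.1451  1.5481  0.0923  1.0059  0.4703]
dq [-0.0041  0.0301  0.0027 -0.0221  0.0221 -0.1734 -0.014 ]
joint_efforts [-2.28900e-01 -3.26751e+01 -4.66100e-01 -1.11880e+01 -1.97000e-02
  3.02600e-01 -1.27000e-02]
ee_pos [ 0.5332 -0.3874  0.2174]
orientation [0.7139 0.7002 0.0028 0.0093]
contact_force [ 2.9074 -2.3102  6.1009]
ft_torque [-0.1373 -0.2108  0.0272]
grip_width 0.0705
shift [ 0.0048 -0.0082  0.1702]
turn [0.99 0.51 0.18]
w14 [ 229  135   66   82 3532] ((0.5299831032752991, -0.38561150431632996), (0.08088724315166473, 0.06020759046077728), 88.54438781738281) 0.06593967727306121 0.0013735036915619072
d14 [319 128  26  21 328] ((0.5310883522033691, -0.3853012025356293), (0.08657334744930267, 0.06114547327160835), 88.48015594482422) 0.06635093183295837 0.0025957246005364845
shift [ 0.4905  0.1836 -0.0413]
turn [27.88 -1.05 -6.93]
```

View pics/w14.png

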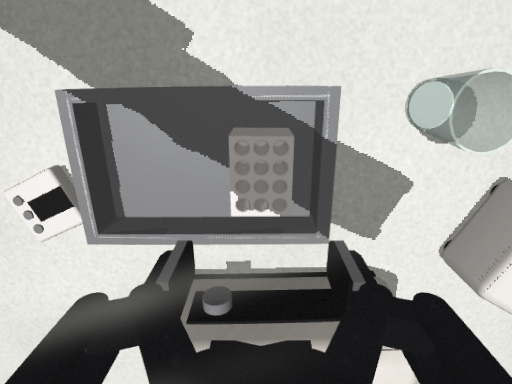

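View pics/d14.png

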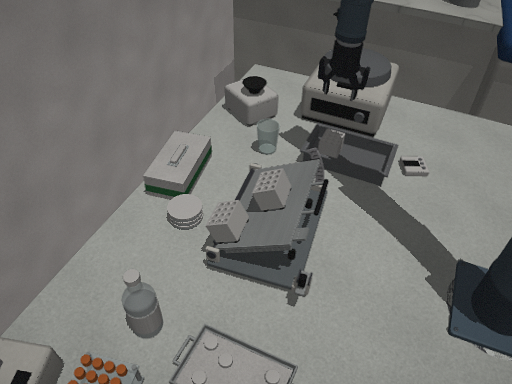

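```bash
python3 - <<'E'
from h import *
z=load('d14');print('bottle cap',onz(z,[(132,277)],.19)); z=load('s12'); print(onz(z,[(341,137)],.18))
T=fromplate([.0365,-.0942,.16]);print(T)
st();rel([.64,-.1,.36],down(95.8));rel(T,QP)
E
```

```text
bottle cap [[0.71269808 0.35956907 0.19      ]]
[[0.73473764 0.29116857 0.18      ]]
[0.70779797 0.09793495 0.21874755]
time_s 15.3167
joint_positions [ 0.6596  0.578  -0.1448  1.5507  0.0929  0.9997  0.4698]
dq [-0.0039  0.0756  0.0065  0.0799  0.0072 -0.0687 -0.0063]
joint_efforts [  0.1965 -59.8484  -1.1233 -24.0578  -0.0918   0.9652   0.0706]
ee_pos [ 0.5334 -0.3875  0.2144]
orientation [0.7139 0.7001 0.0029 0.0095]
contact_force [ 0.9107 -0.2726  0.3679]
ft_torque [0.0117 0.0195 0.0079]
grip_width 0.0706
shift [ 0.2882  0.1036 -0.1465]
turn [ 0.98  0.59 -6.92]
shift [ 0.4887  0.165  -0.006 ]
turn [27.88 -1.05 -6.93]
```

Request:
move_arm(plan=[[[1, 0.01, 0.003, -0.04, 0, 0, 0], [1, 0.03, 0.01, -0.075, 0, 0, -1], [1, 0.06, 0.02, -0.1, 0.5, 0, -2], [1, 0.095, 0.034, -0.115, 1, 0.3, -3], [1, 0.13, 0.047, -0.125, 1, 0.6, -4], [1, 0.165, 0.06, -0.135, 1, 0.6, -5], [1, 0.2, 0.073, -0.14, 1, 0.6, -6], [1, 0.235, 0.086, -0.145, 1, 0.6, -7]]])

```text
time_s: 15.98
ee_pos: [0.6217, -0.151, 0.3602]
orientation: [0.67, 0.743, 0.0, 0.0]
contact_force: [0.7, 0.2, -0.4]
grip_width: 0.0852
```

```bash
python3 - <<'E'
from h import *
st();rel([.66,.08,.36],down(95.8));rel(fromplate([.0365,-.0942,.16]),QP)
E
```

```text
time_s 15.9833
joint_positions [ 0.3342  0.4421 -0.2421  1.4154  0.107   1.2959  0.1892]
dq [-0.6008  0.0824 -0.1579 -0.2282  0.0867  0.1731 -0.5326]
joint_efforts [  3.6131 -57.4825  -1.9889 -27.5737  -0.1615  -0.0793   0.7042]
ee_pos [ 0.6217 -0.151   0.3602]
orientation [6.696e-01 7.428e-01 2.000e-04 5.000e-04]
contact_force [ 0.6614  0.2126 -0.4395]
ft_torque [ 0.0327 -0.0695  0.0343]
grip_width 0.0852
shift [2.258e-01 6.200e-02 2.000e-04]
turn [0.05 0.02 0.13]
shift [0.2388 0.1112 0.1415]
turn [26.98  0.05  0.13]
```

Request:
move_arm(plan=[[[1, 0.038, 0.015, 0, 0, 0, 0], [1, 0.076, 0.03, 0, 4, 0, 0], [1, 0.114, 0.045, 0, 9, 0, 0], [1, 0.15, 0.06, 0.01, 15, 0, 0], [1, 0.185, 0.08, 0.02, 21, 0, 0], [1, 0.215, 0.1, 0.035, 27, 0, 0.1], [1, 0.239, 0.111, 0.06, 27, 0, 0.1], [1, 0.239, 0.111, 0.09, 27, 0, 0.1]]])

```text
time_s: 16.65
ee_pos: [0.71, 0.1008, 0.2715]
orientation: [0.652, 0.722, -0.174, -0.152]
contact_force: [1.2, -0.6, -0.2]
grip_width: 0.0851
```

```bash
python3 - <<'E'
from h import *
st();rel(fromplate([.0365,-.0942,.14]),QP)
E
```

```text
time_s 16.65
joint_positions [-0.2376  0.9843  0.1368  0.752  -0.1271  1.8758 -0.0414]
dq [-0.0679  0.5871 -0.284  -0.0648  0.0746 -0.4717 -0.2561]
joint_efforts [  1.2971 -79.1074   7.8174 -25.4095  -1.011    3.4558   0.9047]
ee_pos [0.71   0.1008 0.2715]
orientation [ 0.6519  0.7224 -0.1735 -0.1518]
contact_force [ 1.1652 -0.6127 -0.1669]
ft_torque [ 0.0301 -0.4847 -0.0501]
grip_width 0.0851
shift [-0.0021  0.0214  0.0683]
turn [ 0.28  0.43 -0.03]
```

Request:
move_arm(plan=[[[1, -0.001, 0.01, 0.03, 0.3, 0.4, 0], [1, -0.002, 0.021, 0.06, 0.3, 0.4, 0], [1, -0.002, 0.021, 0.068, 0.3, 0.4, 0], [1, -0.002, 0.021, 0.068, 0.3, 0.4, 0]]])

```text
time_s: 16.98
ee_pos: [0.6966, 0.0968, 0.1994]
orientation: [0.652, 0.721, -0.175, -0.158]
contact_force: [-0.0, 0.5, 0.5]
grip_width: 0.0853
```

```bash
python3 - <<'E'
from h import *
look('wrist','w15');st()
z=load('w15');L=toplate(cloud(z))
m=((L[...,2]>.055)&(L[...,2]<.07)&(L[...,0]>-.02)&(L[...,0]<.2)&(abs(L[...,1])<.16)).astype(np.uint8)
k,l,s,c=cv2.connectedComponentsWithStats(m)
for i in range(1,k):
    if s[i,4]>80: print(s[i],cv2.minAreaRect(L[l==i][:,:2].astype(np.float32)))
rel(fromplate([.0365,-.0942,.04]),QP)
E
```

```text
time_s 17.0333
joint_positions [-0.2295  0.9997  0.1114  0.8817 -0.1156  1.7357 -0.0375]
dq [ 0.0054 -0.0358  0.0035 -0.0595 -0.0021  0.0115 -0.0012]
joint_efforts [-5.6130e-01 -7.5149e+01  3.4367e+00 -2.4044e+01 -6.0300e-02  1.7626e+00
  9.6000e-03]
ee_pos [0.6981 0.0969 0.2021]
orientation [ 0.6521  0.7212 -0.1735 -0.1565]
contact_force [ 1.1332 -1.1538  1.3042]
ft_torque [ 0.1019 -0.441  -0.0224]
grip_width 0.0855
[ 222  148   86  102 5671] ((0.035679809749126434, -0.09512485563755035), (0.08020933717489243, 0.06026202440261841), 89.81320190429688)
[121 265  17  19 172] ((0.1513560712337494, -0.03131594881415367), (0.019882073625922203, 0.01022234745323658), 51.96410369873047)
[ 162  264   42   78 1627] ((0.1098974347114563, 0.0032856836915016174), (0.035050831735134125, 0.08217956870794296), 1.7241692543029785)
shift [1.000e-04 1.300e-03 1.008e-01]
turn [-0.09  0.01 -0.04]
```

View pics/w15.png

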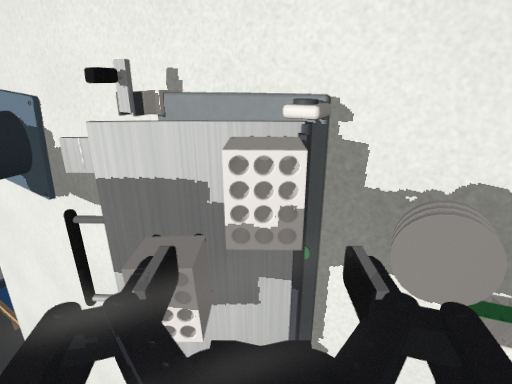

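Request:
move_arm(plan=[[[1, 0, 0.001, 0.03, 0, 0, 0], [1, 0, 0.001, 0.06, 0, 0, 0], [1, 0, 0.0013, 0.085, 0, 0, 0], [1, 0, 0.0013, 0.1, 0, 0, 0], [1, 0, 0.0013, 0.1, 0, 0, 0], [1, 0, 0.0013, 0.1, 0, 0, 0]]])

```text
time_s: 17.53
ee_pos: [0.6554, 0.0924, 0.1151]
orientation: [0.652, 0.721, -0.172, -0.156]
contact_force: [0.6, 0.4, 0.6]
grip_width: 0.0853
```

```bash
python3 - <<'E'
from h import *
look('wrist','w16');s=st();print(toplate(np.array(s['ee_pos'])))
rel(fromplate([.036,-.0945,.039]),QP)
E
```

```text
time_s 17.5833
joint_positions [-0.2373  0.9877  0.0982  1.1168 -0.1108  1.508  -0.0299]
dq [-0.0006  0.001   0.0022 -0.0135 -0.0027 -0.0058  0.0005]
joint_efforts [-7.39000e-02 -7.43286e+01  3.58570e+00 -2.22359e+01 -5.25000e-02
  1.99180e+00  4.00000e-04]
ee_pos [0.6562 0.0925 0.1155]
orientation [ 0.6525  0.7216 -0.1715 -0.1552]
contact_force [-0.3098 -0.3236  0.9345]
ft_torque [ 0.0574 -0.4418 -0.039 ]
grip_width 0.0856
[ 0.03599758 -0.09402149  0.04445361]
shift [ 0.0005 -0.      0.0055]
turn [ 0.18 -0.03 -0.04]
```

View pics/w16.png

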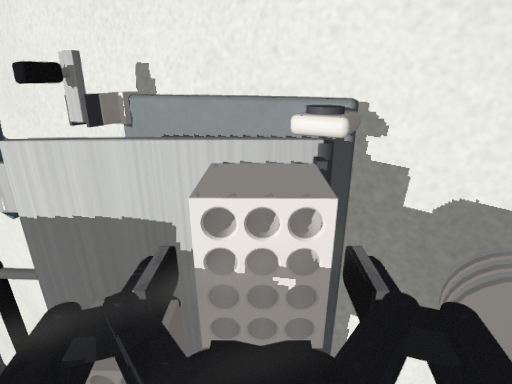

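Request:
move_arm(plan=[[[1, 0, 0, 0.005, 0, 0, 0], [-1, 0, 0, 0.005, 0, 0, 0], [-1, 0, 0, 0.005, 0, 0, 0], [-1, 0, 0, 0.005, 0, 0, 0], [-1, 0, 0, 0.005, 0, 0, 0], [-1, 0, 0, 0.005, 0, 0, 0]]], force=40)

```text
time_s: 18.08
ee_pos: [0.6549, 0.0923, 0.1121]
orientation: [0.653, 0.722, -0.171, -0.155]
contact_force: [2.0, 0.7, 6.0]
grip_width: 0.0594
```

Request:
move_arm(plan=[[[-1, 0, 0, -0.01, 0, 0, 0], [-1, 0, 0, -0.025, 0, 0, 0], [-1, 0, 0, -0.05, 0, 0, 0], [-1, 0, 0, -0.08, 0, 0, 0], [-1, 0, 0, -0.11, 0, 0, 0]]])

```text
time_s: 18.5
ee_pos: [0.7039, 0.0973, 0.2111]
orientation: [0.653, 0.722, -0.171, -0.155]
contact_force: [0.6, -0.5, -2.2]
grip_width: 0.0592
```

```bash
python3 - <<'E'
from h import *
look('wrist','w17');s=st();print(toplate(np.array(s['ee_pos'])))
rel([.66,.08,.34],down(88.7))
E
```

```text
time_s 18.55
joint_positions [-0.2276  1.0008  0.114   0.8396 -0.1172  1.762  -0.0384]
dq [-0.0038 -0.0419  0.0007  0.0627  0.0058 -0.1499  0.0062]
joint_efforts [-2.83100e-01 -5.54149e+01  2.26660e+00 -1.43891e+01 -4.51000e-02
  1.79700e+00  1.07000e-02]
ee_pos [0.7077 0.0976 0.2171]
orientation [ 0.6532  0.7225 -0.1679 -0.152 ]
contact_force [-2.5166e+00 -2.0000e-04  4.3115e+00]
ft_torque [ 0.0482 -0.2829  0.0284]
grip_width 0.0598
[ 0.03583598 -0.09391559  0.15846996]
shift [-0.0127 -0.0984 -0.0886]
turn [-26.15   1.6    6.94]
```

View pics/w17.png

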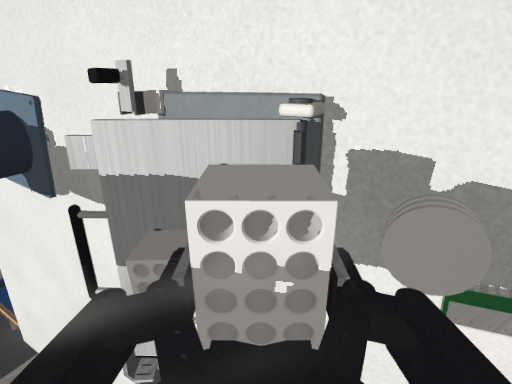

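Request:
move_arm(plan=[[[-1, -0.001, -0.012, -0.03, -3, 0.2, 1], [-1, -0.003, -0.03, -0.055, -8, 0.5, 2], [-1, -0.006, -0.055, -0.075, -14, 0.9, 3.5], [-1, -0.01, -0.08, -0.085, -20, 1.2, 5], [-1, -0.0127, -0.0984, -0.0886, -26.1, 1.6, 6.9], [-1, -0.0127, -0.0984, -0.0886, -26.1, 1.6, 6.9]]])

```text
time_s: 19.05
ee_pos: [0.6529, 0.0774, 0.3422]
orientation: [0.716, 0.698, -0.0, -0.0]
contact_force: [0.3, -0.0, -2.9]
grip_width: 0.0591
```

```bash
python3 - <<'E'
from h import *
s=st();
rel([.55,-.2,.34],down(88.7));rel([.416,-.382,.30],down(88.7))
E
```

```text
time_s 19.05
joint_positions [-0.2863  0.4754  0.1494  1.4073 -0.0719  1.2647 -0.1573]
dq [ 0.0117  0.1626 -0.0158 -0.2166 -0.0208  0.1454  0.0518]
joint_efforts [ -2.5032 -66.0284   1.8399 -28.8092  -0.1273  -2.166   -0.5003]
ee_pos [0.6529 0.0774 0.3422]
orientation [ 7.162e-01  6.979e-01 -1.000e-04 -3.000e-04]
contact_force [ 0.3175 -0.0363 -2.9154]
ft_torque [-0.0532 -0.0026  0.0169]
grip_width 0.0591
shift [-0.28   -0.0957  0.0022]
turn [-0.03 -0.01 -0.18]
shift [-0.4654 -0.225   0.0422]
turn [-0.03 -0.01 -0.18]
```

Request:
move_arm(plan=[[[-1, -0.036, -0.012, 0, 0, 0, 0], [-1, -0.072, -0.026, 0, 0, 0, 0], [-1, -0.108, -0.042, 0, 0, 0, 0], [-1, -0.145, -0.06, 0, 0, 0, 0], [-1, -0.18, -0.08, 0, 0, 0, 0], [-1, -0.216, -0.1, 0, 0, 0, 0], [-1, -0.252, -0.12, 0, 0, 0, 0], [-1, -0.288, -0.14, 0, 0, 0, 0]]])

```text
time_s: 19.72
ee_pos: [0.5039, -0.2081, 0.342]
orientation: [0.716, 0.698, -0.0, -0.001]
contact_force: [1.3, -0.3, -2.1]
grip_width: 0.0593
```

```bash
python3 - <<'E'
from h import *
s=st();
rel([.416,-.383,.24],down(88.7))
E
```

```text
time_s 19.7167
joint_positions [ 0.0994  0.266   0.259   1.7126 -0.0732  1.1749  0.3527]
dq [ 0.6495 -0.153   0.252   0.2152 -0.0288 -0.0591  0.9069]
joint_efforts [-4.84790e+00 -4.36262e+01  1.48770e+00 -2.77789e+01 -1.40000e-02
  3.22500e-01 -1.26130e+00]
ee_pos [ 0.5039 -0.2081  0.342 ]
orientation [ 7.16e-01  6.98e-01 -5.00e-04 -1.20e-03]
contact_force [ 1.3496 -0.2787 -2.054 ]
ft_torque [-0.0572 -0.0403 -0.0583]
grip_width 0.0593
shift [-0.1771 -0.0831  0.102 ]
turn [-0.13 -0.06 -0.16]
```

Request:
move_arm(plan=[[[-1, -0.036, -0.017, 0.01, 0, 0, 0], [-1, -0.072, -0.034, 0.025, 0, 0, 0], [-1, -0.108, -0.051, 0.045, 0, 0, 0], [-1, -0.144, -0.068, 0.07, 0, 0, -0.1], [-1, -0.177, -0.083, 0.1, -0.1, 0, -0.2], [-1, -0.177, -0.083, 0.1, -0.1, 0, -0.2], [-1, -0.177, -0.083, 0.1, -0.1, 0, -0.2], [-1, -0.177, -0.083, 0.1, -0.1, 0, -0.2]]])

```text
time_s: 20.38
ee_pos: [0.4155, -0.3828, 0.2412]
orientation: [0.715, 0.699, 0.0, -0.002]
contact_force: [0.6, 0.4, -1.9]
grip_width: 0.0595
```

```bash
python3 - <<'E'
from h import *
look('wrist','w18');s=st();
rel([.416,-.383,.055],down(88.7))
E
```

```text
time_s 20.4333
joint_positions [ 0.4113  0.4079  0.3275  1.7844 -0.1561  0.9765  0.7805]
dq [-0.0236 -0.0195 -0.0126 -0.0093  0.0005 -0.0038 -0.0022]
joint_efforts [ 1.69060e+00 -4.72258e+01  5.61110e+00 -2.42956e+01  1.55400e-01
  3.25000e-02  2.88000e-02]
ee_pos [ 0.4169 -0.3821  0.2421]
orientation [ 7.146e-01  6.995e-01  5.000e-04 -1.100e-03]
contact_force [ 0.5536  0.709  -1.1979]
ft_torque [ 0.1271 -0.0145 -0.0122]
grip_width 0.0593
shift [-0.0013 -0.0007  0.1871]
turn [-0.05 -0.13  0.08]
```

View pics/w18.png

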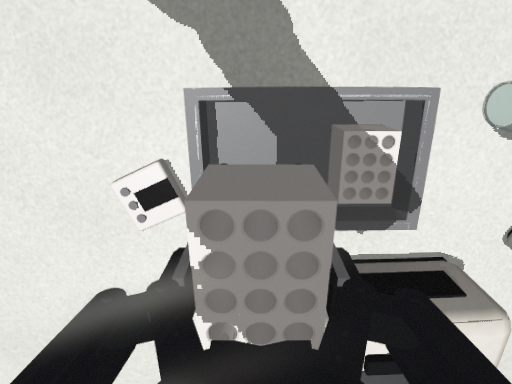

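Request:
move_arm(plan=[[[-1, -0.0013, -0.0007, 0.04, 0, 0, 0], [-1, -0.0013, -0.0007, 0.08, 0, 0, 0], [-1, -0.0013, -0.0007, 0.115, 0, 0, 0], [-1, -0.0013, -0.0007, 0.145, 0, 0, 0], [-1, -0.0013, -0.0007, 0.17, 0, 0, 0], [-1, -0.0013, -0.0007, 0.185, 0, -0.1, 0], [-1, -0.0013, -0.0007, 0.187, 0, -0.1, 0], [-1, -0.0013, -0.0007, 0.187, 0, -0.1, 0]]])

```text
time_s: 21.1
ee_pos: [0.4174, -0.3817, 0.0552]
orientation: [0.714, 0.7, 0.0, -0.001]
contact_force: [-0.2, 0.0, -2.4]
grip_width: 0.0596
```

Request:
move_arm(plan=[[[-1, 0, 0, 0.002, 0, 0, 0], [-1, 0, 0, 0.004, 0, 0, 0], [-1, 0, 0, 0.006, 0, 0, 0], [-1, 0, 0, 0.0075, 0, 0, 0]]])

```text
time_s: 21.43
ee_pos: [0.418, -0.3819, 0.0484]
orientation: [0.714, 0.7, 0.001, -0.0]
contact_force: [-0.3, -0.7, -1.9]
grip_width: 0.0594
```

Request:
move_arm(plan=[[[-1, 0, 0, 0.0015, 0, 0, 0], [-1, 0, 0, 0.003, 0, 0, 0], [-1, 0, 0, 0.0045, 0, 0, 0]]])

```text
time_s: 21.68
ee_pos: [0.4189, -0.3828, 0.0456]
orientation: [0.714, 0.7, 0.001, 0.001]
contact_force: [-2.8, 3.2, 29.0]
grip_width: 0.0594
```

Request:
move_arm(plan=[[[0.65, 0, 0, 0, 0, 0, 0], [0.65, 0, 0, 0, 0, 0, 0], [0.65, 0, 0, 0, 0, 0, 0], [0.65, 0, 0, -0.015, 0, 0, 0], [0.65, 0, 0, -0.04, 0, 0, 0], [0.65, 0, 0, -0.08, 0, 0, 0], [0.65, 0, 0, -0.12, 0, 0, 0], [0.65, 0, 0, -0.16, 0, 0, 0]]])

```text
time_s: 22.35
ee_pos: [0.4179, -0.3825, 0.207]
orientation: [0.714, 0.7, 0.001, 0.0]
contact_force: [0.8, 0.2, 0.2]
grip_width: 0.0705
```

Request:
move_arm(plan=[[[0.65, 0, 0, -0.03, 0, 0, 0], [0.65, 0, 0, -0.05, 0, 0, 0], [0.65, 0, 0, -0.05, 0, 0, 0], [0.65, 0, 0, -0.05, 0, 0, 0], [0.65, 0, 0, -0.05, 0, 0, 0]]])

```text
time_s: 22.77
ee_pos: [0.4174, -0.3818, 0.2559]
orientation: [0.714, 0.7, 0.001, -0.0]
contact_force: [0.7, 0.4, 0.3]
grip_width: 0.0704
```

```bash
python3 - <<'E'
from h import *
look('wrist','w19');st(); look('side','d19');look('scene','s19')
for f in('w19','d19','s19'):
    z=load(f);P=cloud(z); m=((P[...,2]>.060)&(P[...,2]<.075)&(P[...,0]>.36)&(P[...,0]<.6)&(P[...,1]<-.32)&(P[...,1]>-.45)).astype(np.uint8)
    k,l,s,c=cv2.connectedComponentsWithStats(m)
    for i in range(1,k):
        if s[i,4]>60: print(f,s[i],cv2.minAreaRect(P[l==i][:,:2].astype(np.float32)),np.median(P[l==i][:,2]),P[l==i][:,2].std())
    L=toplate(P)
    m=((L[...,2]>.055)&(L[...,2]<.07)&(L[...,0]>-.02)&(L[...,0]<.2)&(abs(L[...,1])<.16)).astype(np.uint8)
    k,l,s,c=cv2.connectedComponentsWithStats(m)
    for i in range(1,k):
        if s[i,4]>80: print(f,'plate',s[i],cv2.minAreaRect(L[l==i][:,:2].astype(np.float32)))
E
```

```text
time_s 22.8167
joint_positions [ 0.4008  0.3929  0.3391  1.7718 -0.1527  1.0043  0.7797]
dq [ 0.001   0.0077 -0.0001  0.0028  0.0003  0.0014 -0.0016]
joint_efforts [ 3.04000e-02 -4.76434e+01  4.62270e+00 -2.51555e+01  1.18000e-02
 -1.28000e-02  4.00000e-04]
ee_pos [ 0.4172 -0.3817  0.2555]
orientation [ 7.137e-01  7.004e-01  4.000e-04 -9.000e-04]
contact_force [-0.3375  0.1973 -0.7385]
ft_torque [0.0198 0.0274 0.0318]
grip_width 0.0708
w19 [ 234  128   57   71 2594] ((0.41853222250938416, -0.3819189667701721), (0.07994150370359421, 0.06015831232070923), 88.83335876464844) 0.06591948708987244 0.0014043927524101333
w19 [ 331  129   62   71 2719] ((0.5296724438667297, -0.3852606415748596), (0.08090773969888687, 0.061090413480997086), 89.50679016113281) 0.06571226378606432 0.0015230569088850634
d19 [318 128  27  21 321] ((0.531204342842102, -0.38551217317581177), (0.08930285274982452, 0.06083448603749275), 88.58898162841797) 0.0665008448672294 0.002653148741126884
d19 [354 139  26  21 324] ((0.41845548152923584, -0.3801766335964203), (0.08556438237428665, 0.06089361011981964), 89.2952651977539) 0.06576943824657117 0.0026722696453903958
d19 plate [252 168  32  28 472] ((0.12383957952260971, 0.003553524613380432), (0.06220773234963417, 0.08428788930177689), 1.9991954565048218)
s19 [ 98 225  35  31 399] ((0.41914546489715576, -0.38338953256607056), (0.07914884388446808, 0.06546106189489365), 88.12926483154297) 0.06524674717174306 0.0021242066751209292
s19 [121 248  36  34 438] ((0.5314354300498962, -0.3859396278858185), (0.08062627911567688, 0.06266293674707413), 89.5578842163086) 0.06530506607129316 0.002141509720153997
s19 plate [229 159  31  32 361] ((0.12149736285209656, 0.004342213273048401), (0.0597502663731575, 0.08195862174034119), 2.100106716156006)
```

View pics/d19.png

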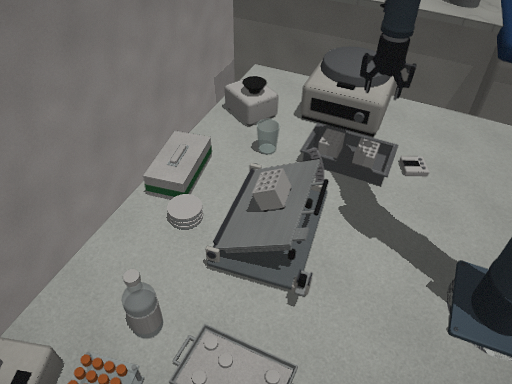

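View pics/w19.png

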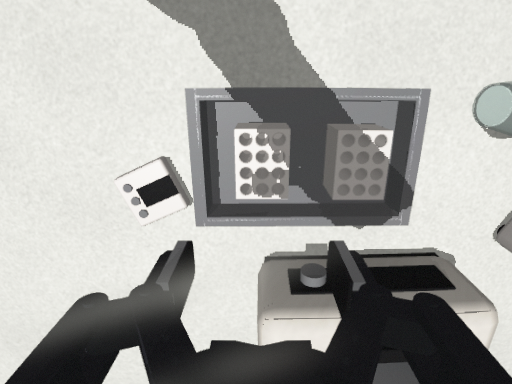

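View pics/s19.png

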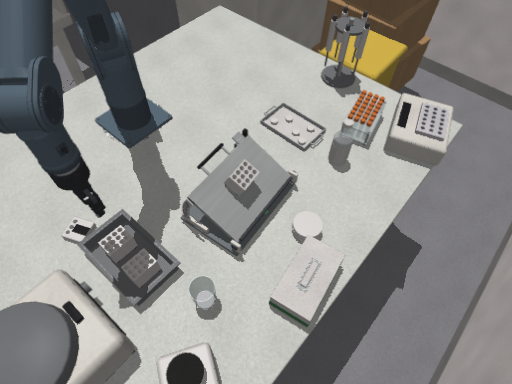

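```bash
python3 - <<'E'
from h import *
L=toplate(cloud(load('d19')));m=(L[...,0]>.02)&(L[...,0]<.19)&(abs(L[...,1])<.14)&(abs(L[...,2])<.012);Q=L[m]
print(np.linalg.lstsq(np.c_[Q[:,:2],np.ones(len(Q))],Q[:,2],rcond=None)[0])
print(job.job_done())
E
```

```text
[-6.31992208e-03 -1.32420766e-04 -4.68738912e-05]
the job is handed in; nothing more can be done
None
```

The job is done and handed in at about 23 s of the 72 s limit. I drew the catch back to its stop and raised the plate by its handle to its stop. I then let go and waited, without touching the racks: both outer racks slid to the lip and the middle one held.

- **Racks in the tub:** I lifted both slid racks off the raised plate and set them upright in the tub. They stand at about (0.530, −0.385) and (0.418, −0.382). Their tops are level at about 66 mm, where 67 mm is expected, and the gripper is clear.
- **Held rack:** it stands where it held, at 0.122–0.124 m up the plate, the same before and after to within about 2 mm.
- **Bystanders:** the arm did not touch the bottle, dishes, beaker or tray, and they looked undisturbed in the last pictures.

**Checks that disagreed:**
- **Catch travel:** it measured about 31.5 mm against 32 mm, but it was hard against its stop.
- **Plate tilt:** it fitted at 0.453–0.464 rad against a nominal 0.47. I put this down to camera calibration, because raising it pressed over 40 N against the stop. The last reading was no lower than the earlier ones, so the plate has not sunk.

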